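# Hang the cleaning caddy on the rack's twin pins and lock it

### The arm

A 7-joint arm with a two-finger parallel gripper is mounted at the origin on the work surface. World frame = base frame: x ahead of the robot, y to its left, z up, the work surface at z = 0. Lengths are in m, angles in rad, forces in N, time in s.
With the tool pointing down it reaches from about 0.4 to 0.85 m from the base axis. Payload 4.4 kg.
Tool frame: the origin (TCP) lies between the finger pads; the fingertips stand ctrl.tips_ahead ahead of it and the grasp point (between the pads) lies 8 mm behind it (ctrl.tips_ahead is the distance from the TCP to the fingertips, in m); z points along the fingers, x is the direction in which the jaws open and shut, and the axes are right-handed (so a half turn about z gives the same grasp; the last joint's range is limited). The gripper opens to 94 mm and grips with 3 to 60 N. Pads are 16 mm wide; open, the fingers measure 119 mm over their backs; the gripper's body (75 mm by 177 mm) begins 78 mm behind the grasp point.
Start: joints at [1.042, 0.628, 0.038, 1.517, -0.027, 0.996, -0.02], TCP at [0.29, -0.582, 0.216] pointing down, gripper open.
Joint ranges: [-3.06, 3.06], [-0.37, 2.12], [-1.25, 1.32], [0.18, 2.47], [-1.1, 4.24], [0.23, 1.98], [-2.94, 2.94]. Speed limits (rad/s): [2.57, 2.57, 3.14, 3.14, 3.14, 3.14, 3.14].

### API

Orientations are given as [roll, pitch, yaw] about the fixed x, y, z axes, in that order (R = Rz(yaw) Ry(pitch) Rx(roll)).
In Python, from bench import read_state, viewer, ctrl gives the robot as it stands.
- The arm moves only by the tool step_arm, never from a script. Its argument "increments" is a list of rows, each an object of numbers: "x", "y", "z": the shift along the tool's x, y, z as a fraction of full scale; "roll": the turn about the tool's z as a fraction of full scale; "jaw": the finger opening in mm, from 0 to 94. A call has 1 to 20 rows; each row shifts and turns the pose as measured when the row begins, along the tool's axes as they then stand; what a row does not reach is not made up. Full scale, the value 1, is 40 mm for a shift and 0.12 rad for a turn. A row lasts 1/12 s, in which the tool goes at most 41.7 mm and 7.16 degrees, less where a joint would pass 70% of its speed; a pose out of reach is approached as far as the arm can. A call with a number of a shift or a turn outside -1 to 1 is refused whole. A call with a gripper value outside its range is refused whole. The fingers move at their own pace and stop on an object; "force" is the grip in N (left out, the last holds). Time passes only in rows, so rows that do not move let the fingers close. It gives the time, the measured TCP pose, the force and the opening at its end, in the units of the state.
- read_state(): the state, without advancing time (a new reading comes with each control period).
- viewer.capture(name): name is "side" or "top" or "wrist"; returns the picture (400x640x3 uint8, red, green, blue); there is no depth.
- viewer.camera_model(name): a dict with "K" (3x3 intrinsics, pixels), "k1" (the pictures are not rectified: a ray, as slopes to the right and down, at radius r is drawn at 1 + k1 r^2 times it, then the intrinsics apply), "xyz" and "orientation" of the camera in the world. Camera axes: x right, y down, z forward; pixel columns grow to the right and rows downward; lengths in m; the calibration is good to about 2 mm. A picture is of the moment at which its call begins: read the wrist's pose just before it. camera_model takes no time and is no camera call; for the wrist camera it gives the pose at the moment of the call.
- ctrl.close_job(): hands the job in, once; it reports no verdict.
The state is a dict: "t": time; "joint_positions": joint angles; "qvel": joint speeds; "tau": joint torques, N m; "tcp_pos": TCP position; "tool_rot": TCP orientation; "contact_force": force on the tool from outside, world axes, zero at the start; "moment": the same for the moment, N m; "gripper_width": finger opening in m.
Only numpy, scipy, OpenCV 4.12 (cv2) and the standard library are available. Lean on these libraries where they do the work, as an engineer would, in place of code of your own. Each camera call takes 0.05 s, during which the arm holds its last target.

### The job

The rack's red lock knob is closed: first turn it anticlockwise (seen from above) past its detent, so that its yellow tongue swings off the hanging place. Then take the teal cleaning caddy out of the silicone tray by its black handle, keep it upright and hang it fully down on the two brass pins, one through each hole of its rear flange, and turn the knob back clockwise until it clicks into the locked position over the flange. Leave the bottles, dispenser, nozzle and canister standing where they are, and let go of everything.

Things in the scene. Friction and masses are not known exactly. Their poses are not given: they have to be found in the camera images.
- caddy_handle (a point): centre of the black handle of the loose teal caddy (about 0.4 kg), upright in the tray. Handle bar 70 mm long along x, 16 mm wide in y, 22 mm high; grip it across y, with 21 mm of free height below it over the walls. Axes are the caddy's: x to its rear (flange), z up. The point is 118 mm above the caddy's underside, 124 mm above the table at the start
- caddy_foot (a point): point on the caddy's underside straight below caddy_handle, same axes. Two-pocket box: x -45 to +40 mm (outer face of the back plate), y +-50 mm; front and side walls 75 mm high, back plate 110 mm, 4 mm centre divider along x under the handle. Flange at the rear: 5 mm thick, x +40 to +78 mm, y +-55 mm, underside 105 mm above this point
- hole_left (a point): centre, at the flange's underside, of the caddy's left hole (+y); 14 mm diameter; at (+61, +38, -13) mm from caddy_handle in the caddy's axes
- hole_right (a point): the same for the right hole (-y), at (+61, -38, -13) mm from caddy_handle
- pin_left (a point): foot of the rack's left upright brass pin, at the top of a steel ledge 200 mm above the table. Pin 9 mm diameter, 26 mm tall, upper 8 mm tapered to 3 mm. Axes are the rack's: x from the robot's side into the rack, y left, z up. Hung, the caddy has the same axes, its flange lies on the ledge and its box hangs free in front (3 mm gap; the ledge's front face is 18 mm in front of the pins)
- pin_right (a point): the same for the right pin, 76 mm from the left one in the rack's -y
- rack: fixed steel rack, its place and yaw vary. Origin on the table, 42 mm behind the middle between the pins (in x). Axes as for the pins. Ledge 150 mm wide (y +-75), x -60 to +35 mm. Bottle slots at y -127, +125, +203, +283 mm, x 0. Two posts 400 mm tall at x +70, y -168 and +324 mm; slot dividers 116 mm high
- lock_grip (a point): middle of the red bar grip of the lock knob, on its vertical axis, 250 mm above the table, 49 mm behind the middle between the pins. Bar 60 mm long, 16 mm wide, 28 mm high. A yellow keeper tongue, 50 mm long, 10 to 18 mm above the ledge, is in line with the bar. The point turns with the knob: the bar lies along its x axis, the tongue towards -x
- lock (a joint): angle of the lock knob, grows anticlockwise seen from above: 0 = locked (the start): bar along the rack's x, tongue pointing to the robot's side, over the flange's place, so that nothing can be hung; 1.4 rad = open, tongue clear of the flange. These are its stops; a spring detent holds it at either, its hump is at 0.7 rad and takes about 0.1 N m, past it the knob snaps on by itself
- tray: fixed grey silicone tray 300 x 340 mm, floor 6 mm thick, rim 18 mm high; origin at the centre of its underside. Caddy, dispenser and nozzle stand in it, in any arrangement
- bottle_olive: spray bottle, olive, 60 mm diameter, 199 mm tall, with trigger head, in one of the rack's slots; leave it. Origin: centre of its underside
- bottle_white: spray bottle, white, 60 mm diameter, 199 mm tall, with trigger head, in one of the rack's slots; leave it. Origin: centre of its underside
- bottle_sky: spray bottle, sky blue, 60 mm diameter, 199 mm tall, with trigger head, in one of the rack's slots; leave it. Origin: centre of its underside
- bottle_charcoal: spray bottle, charcoal, 60 mm diameter, 199 mm tall, with trigger head, in one of the rack's slots; leave it. Origin: centre of its underside
- dispenser: white pump soap dispenser with chrome press button, 66 mm diameter, 146 mm tall, in the tray; leave it. Origin: centre of its underside
- nozzle: chrome nozzle standing on end, 44 mm diameter, 112 mm tall, in the tray; leave it. Origin: centre of its underside
- canister: orange refill canister with white cap, 80 mm diameter, 200 mm tall, on the table between tray and rack; leave it. Origin: centre of its underside
Not all that is in view belongs to the job. What is meant by the part that bears caddy_handle is not purple, and is the larger of those in its own colour.

How it is judged:
On the way, in this order (a step that is already met when the one before it is completed fails the run):
1. the lock knob has been turned open past its detent (value of joint lock above 1.2 rad), for 0.2 s.
2. the caddy hangs fully down on both pins while the lock knob is still open (horizontal distance between hole_left and pin_left below 0.007 m and z of hole_left in the frame of pin_left between -0.004 and 0.006 m and horizontal distance between hole_right and pin_right below 0.007 m and z of hole_right in the frame of pin_right between -0.004 and 0.006 m and angle between caddy_handle's own z axis and vertical below 0.15 rad and value of joint lock above 1 rad), for 0.2 s.
3. the lock knob has clicked back past its detent into locked, with the caddy hanging on both pins (horizontal distance between hole_left and pin_left below 0.007 m and z of hole_left in the frame of pin_left between -0.004 and 0.006 m and horizontal distance between hole_right and pin_right below 0.007 m and z of hole_right in the frame of pin_right between -0.004 and 0.006 m and angle between caddy_handle's own z axis and vertical below 0.15 rad and value of joint lock below 0.2 rad), for 0.2 s.
At the end, for the whole second after the job is handed in: each hole's underside centre is within 7 mm sideways of its pin's axis and less than 6 mm above the ledge, the caddy leans less than 0.15 rad, and the lock joint is below 0.2 rad (clicked back past the detent, locked) (all of step 3); the robot touches nothing.
It fails at once if a bottle, the dispenser, the nozzle or the canister is moved more than 30 mm (distance of any of bottle_olive, bottle_white, bottle_sky, bottle_charcoal, dispenser, nozzle, canister from where it was at the start of the episode above 0.03 m).
It fails at once if a bystander is tipped (angle between any of bottle_olive, bottle_white, bottle_sky, bottle_charcoal, dispenser, nozzle, canister's own z axis and vertical above 0.5 rad).
It fails at once if the caddy is tipped by more than 0.7 rad (angle between caddy_handle's own z axis and vertical above 0.7 rad).
It also fails if it takes over 70 s, if anything falls off the work surface, if the arm or the gripper's body presses on something with over 40 N, if the wrist force passes 120 N, or if a joint passes its speed limit or range.

## Working session

There is one attempt and no reset: what is moved stays moved. The work goes in short steps, Python scripts to look and compute and a tool call to move; the robot and the scene stay as the last step left them, time stands still between calls to the robot, and variables do not carry over. Pictures are saved under pics/ and viewed, and the job is handed in when it is done.

Besides the shell and the picture viewer there is one more tool, called after ">>>" as a command line: name --argument value ..., lists and objects as JSON in quotes. step_arm: Moves the arm, as the interface text tells. Shift numbers are shares of 40 mm and turn numbers shares of 0.12 rad, none past 1 either way. Its arguments: {"type":"object","properties":{"increments":{"type":"array"},"force":{"type":"number"}},"required":["increments"]}

```bash
ls; mkdir -p pics
python3 - <<'E'
from bench import read_state, viewer, ctrl
import cv2
print(read_state()); print(ctrl.tips_ahead)
for n in ["side","top","wrist"]:
    print(n,viewer.camera_model(n))
    cv2.imwrite(f"pics/{n}0.png",viewer.capture(n)[:,:,::-1])
E
```

```text
pics
{'t': 0.0, 'joint_positions': array([ 1.04219149,  0.62930881,  0.03846003,  1.51834303, -0.0269919 ,
        0.99632182, -0.02003046]), 'qvel': array([ 3.24670267e-04, -8.93163518e-04,  5.80738397e-04,  1.36443736e-03,
       -1.29297873e-03,  3.24345050e-05,  2.02368215e-04]), 'tau': array([ 1.46319817e-03, -5.49728251e+01,  1.14399154e+00, -1.86632824e+01,
       -5.21280337e-02,  2.37208331e-02,  1.79175036e-04]), 'tcp_pos': array([ 0.28992607, -0.58103984,  0.21558663]), 'tool_rot': array([ 3.14155289e+00,  1.86210283e-03, -1.10803163e+00]), 'contact_force': array([ 0.84922405,  0.29610974, -0.07740696]), 'moment': array([ 0.02057416, -0.03648225,  0.03248861]), 'gripper_width': 0.09421785319385062}
0.011
side {'K': array([[479.09605039,   0.        , 326.00627681],
       [  0.        , 479.09605039, 202.68051534],
       [  0.        ,   0.        ,   1.        ]]), 'k1': -0.12830112234144697, 'xyz': array([-0.20752689,  1.06513956,  0.95887774]), 'orientation': array([-2.1516267 , -0.00635185, -2.54756459])}
top {'K': array([[456.50889255,   0.        , 325.90566056],
       [  0.        , 456.50889255, 198.06942984],
       [  0.        ,   0.        ,   1.        ]]), 'k1': -0.07640073416811843, 'xyz': array([0.19172304, 0.04805736, 1.47202695]), 'orientation': array([-2.94750236, -0.00579989, -1.58954026])}
wrist {'K': array([[278.65578603,   0.        , 318.64395389],
       [  0.        , 278.65578603, 196.25875236],
       [  0.        ,   0.        ,   1.        ]]), 'k1': -0.022014668953727178, 'xyz': array([ 0.36131909, -0.54597659,  0.38404998]), 'orientation': array([ 2.86911129,  0.00323979, -1.10732261])}
```

View pics/top0.png

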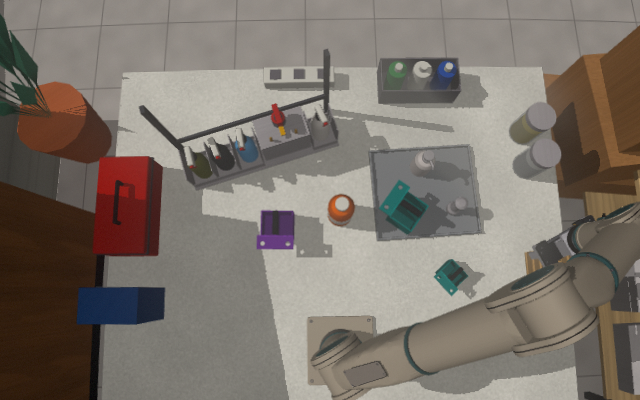

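View pics/side0.png

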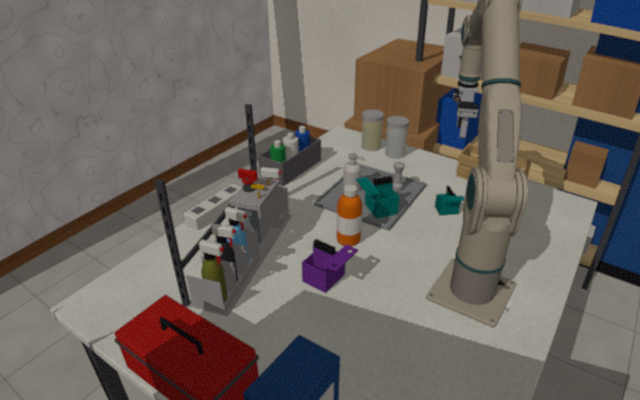

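View pics/wrist0.png

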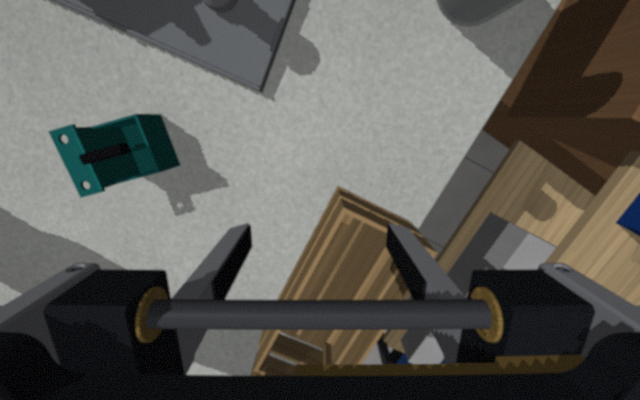

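```bash
cat > h.py <<'E'
import numpy as np, cv2
from scipy.spatial.transform import Rotation as R
from bench import read_state, viewer, ctrl
def ray(m,u,v):
    K=m["K"]; a=np.array([(u-K[0,2])/K[0,0],(v-K[1,2])/K[1,1]])
    x=cv2.undistortPoints(np.array([[[u,v]]],float),K,np.array([m["k1"],0,0,0,0.]))[0,0]
    d=R.from_euler('xyz',m["orientation"]).as_matrix()@np.array([x[0],x[1],1.])
    return np.array(m["xyz"]),d
def plane(m,u,v,z):
    o,d=ray(m,u,v); return o+d*(z-o[2])/d[2]
def proj(m,p):
    Rm=R.from_euler('xyz',m["orientation"]).as_matrix()
    c=Rm.T@(np.array(p)-m["xyz"]); x=c[:2]/c[2]; r2=x@x
    x=x*(1+m["k1"]*r2); return np.array([m["K"][0,0]*x[0]+m["K"][0,2],m["K"][1,1]*x[1]+m["K"][1,2]])
def tri(m1,p1,m2,p2):
    o1,d1=ray(m1,*p1);o2,d2=ray(m2,*p2)
    d1/=np.linalg.norm(d1);d2/=np.linalg.norm(d2)
    A=np.stack([d1,-d2],1);s=np.linalg.lstsq(A,o2-o1,rcond=None)[0]
    a=o1+s[0]*d1;b=o2+s[1]*d2
    return (a+b)/2,np.linalg.norm(a-b)
def crop(img,x0,y0,x1,y1,s,name):
    c=cv2.resize(img[y0:y1,x0:x1],None,fx=s,fy=s,interpolation=cv2.INTER_CUBIC)
    cv2.imwrite(name,c)
E
python3 - <<'E'
import cv2
from h import crop
t=cv2.imread("pics/top0.png"); s=cv2.imread("pics/side0.png")
crop(t,360,130,490,250,6,"pics/t_c.png"); crop(t,170,80,345,195,4.5,"pics/t_r.png")
crop(s,310,140,440,230,6,"pics/s_c.png"); crop(s,190,150,320,240,6,"pics/s_r.png")
E
```

```text
(no output)
```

View pics/t_c.png

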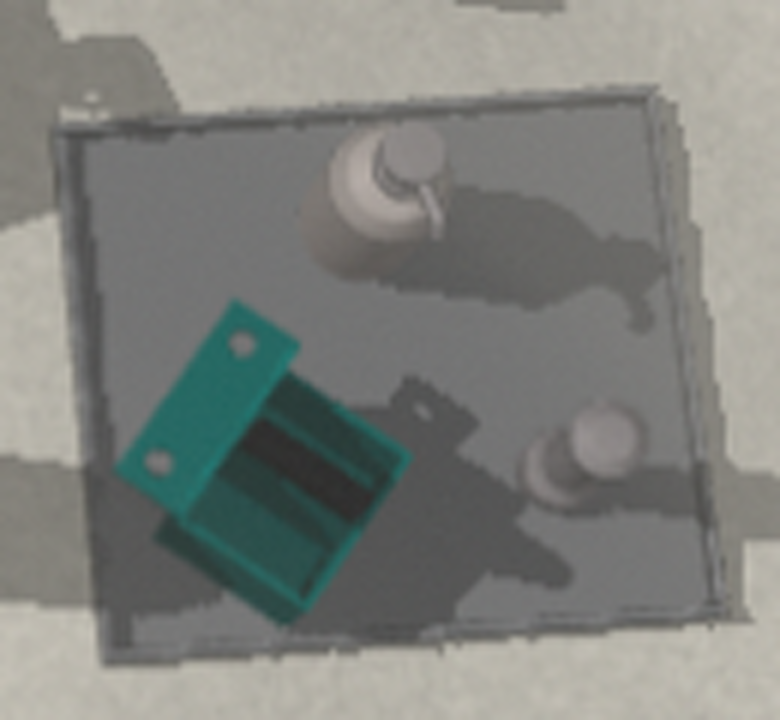

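View pics/t_r.png

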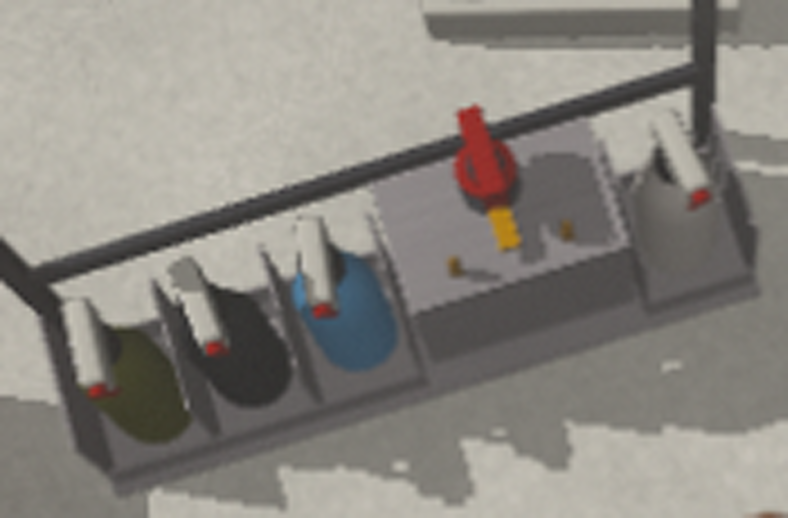

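View pics/s_r.png

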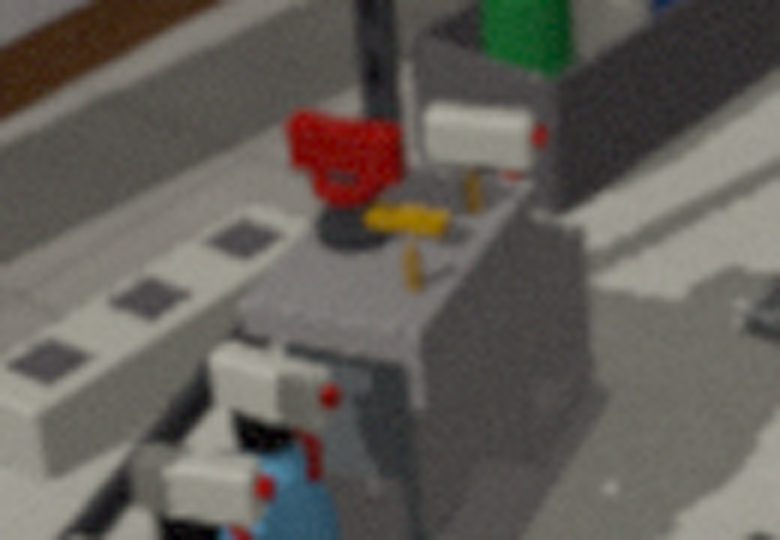

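View pics/s_c.png

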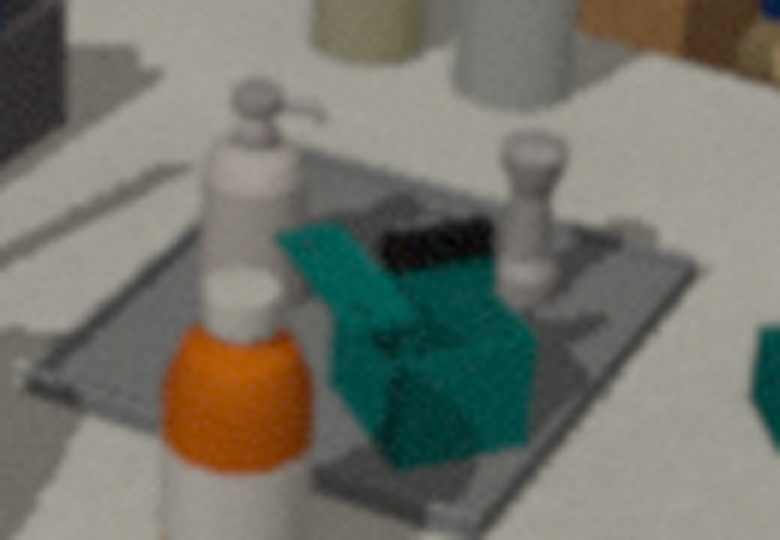

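Run:
```python
from h import *
T=viewer.camera_model("top");S=viewer.camera_model("side")
t=cv2.imread("pics/top0.png"); s=cv2.imread("pics/side0.png")
c6=lambda a,b,x0,y0,k:(x0+(a+.5)/k-.5,y0+(b+.5)/k-.5)
hl=plane(T,*c6(158,462,360,130,6),.116);hr=plane(T,*c6(242,344,360,130,6),.116)
print("holes",hl,hr,np.linalg.norm(hl-hr))
d=hl-hr;yaw=np.arctan2(d[1],d[0])-np.pi/2;print("caddy yaw",yaw, "handle from holes",(hl+hr)/2-.061*np.array([np.cos(yaw),np.sin(yaw),0]))
def ctr(img,m): 
    ys,xs=np.nonzero(m); return xs.mean(),ys.mean()
blk=((t.max(2)<45)); m=np.zeros_like(blk); m[190:225,395:430]=blk[190:225,395:430]
n,l,st,cc=cv2.connectedComponentsWithStats(m.astype(np.uint8)); 
for i in range(1,n):
  if st[i,4]>15: print("blk",st[i],cc[i],plane(T,*cc[i],.13))
# pins
pl=plane(T,*c6(455,268,170,80,4.5),.213);pr=plane(T,*c6(568,230,170,80,4.5),.213)
print("pins",pl,pr,np.linalg.norm(pl-pr)); d=pl-pr;ry=np.arctan2(d[1],d[0])-np.pi/2;print("rack yaw",ry)
p=tri(T,c6(455,268,170,80,4.5),S,c6(413,268,190,150,6));print("tri pl",p)
p=tri(T,c6(568,230,170,80,4.5),S,c6(472,190,190,150,6));print("tri pr",p)
hsv=cv2.cvtColor(t,cv2.COLOR_BGR2HSV)
red=((hsv[...,0]<6)|(hsv[...,0]>174))&(hsv[...,1]>150)&(hsv[...,2]>80)
red[:, :262]=0;red[:,295:]=0;red[:90]=0;red[135:]=0
ys,xs=np.nonzero(red);print("red",xs.mean(),ys.mean(),xs.min(),xs.max(),ys.min(),ys.max())
mid=(pl+pr)/2; u=np.array([np.cos(ry),np.sin(ry),0]);print("lock from pins",mid+.049*u)
print("red grip top pt", plane(T,*c6(480,145,170,80,4.5),.264))
# others
print("canister top",plane(T,341.5,204,.2))
print("disp",plane(T,*c6(412,152,360,130,6),.146),"noz",plane(T,*c6(605,440,360,130,6),.112))
```

```text
holes [ 0.42866474 -0.14567907  0.116     ] [ 0.48877951 -0.19124263  0.116     ] 0.07543091544443763
caddy yaw 0.9222311077386238 handle from holes [ 0.42187546 -0.21707488  0.116     ]
pins [0.61522394 0.19226532 0.213     ] [0.63953903 0.1195713  0.213     ] 0.07665275135407008
rack yaw 0.32278704266477587
tri pl (array([0.61573843, 0.19234342, 0.21018461]), np.float64(0.0009382369084555582))
tri pr (array([0.639577  , 0.11929474, 0.21077581]), np.float64(0.0016182803666139035))
red 276.1102362204724 114.69291338582677 271 283 104 123
lock from pins [0.67385088 0.17146164 0.213     ]
red grip top pt [0.67835557 0.17139384 0.264     ]
canister top [ 0.42368062 -0.00786371  0.2       ]
disp [ 0.58015449 -0.27755072  0.146     ] noz [ 0.43653777 -0.3755348   0.112     ]
```

Run:
```python
from h import *
T=viewer.camera_model("top");S=viewer.camera_model("side")
ry=.3228;c,s=np.cos(ry),np.sin(ry);M=np.array([[c,-s],[s,c]])
o=np.array([.6274,.1559])+M@[.042,0]
W=lambda x,y,z:np.r_[o+M@[x,y],z]
print("origin",o)
for z in (0,.1,.15,.2,.25,.3,.35,.4): print(z,proj(T,W(.07,-.168,z)).round(1),proj(T,W(.07,.324,z)).round(1),"mid",proj(T,W(.07,.0,z)).round(1),proj(S,W(.07,-.168,z)).round(1),proj(S,W(.07,.324,z)).round(1))
for n,p in dict(ledgeFL=(-.06,.075,.2),ledgeFR=(-.06,-.075,.2),ledgeBL=(.035,.075,.2),ledgeBR=(.035,-.075,.2)).items():
  q=proj(T,W(*p)); print(n,((q-[170,80])*4.5).round())
```

```text
origin [0.66723074 0.16922337]
0 [324.8 110.4] [187.1 156.7] mid [278.2 125.9] [255.5 209.7] [188. 305.]
0.1 [324.9  98.6] [177.9 147.8] mid [275.2 115. ] [253.3 185.8] [181.9 278.2]
0.15 [325.   92.1] [172.9 142.9] mid [273.6 109. ] [252.2 173.2] [178.7 263.9]
0.2 [325.   85.1] [167.5 137.7] mid [271.8 102.6] [251.1 160.2] [175.4 248.9]
0.25 [325.1  77.6] [161.6 132. ] mid [269.9  95.7] [249.9 146.8] [172.  233.1]
0.3 [325.2  69.6] [155.4 125.9] mid [267.8  88.3] [248.8 133. ] [168.5 216.6]
0.35 [325.3  60.9] [148.7 119.4] mid [265.6  80.3] [247.6 118.7] [164.9 199.3]
0.4 [325.4  51.6] [141.4 112.3] mid [263.2  71.6] [246.4 103.9] [161.1 181.1]
ledgeFL [410. 316.]
ledgeFR [630. 242.]
ledgeBL [366. 185.]
ledgeBR [583. 113.]
```

Run:
```python
from h import *
s=cv2.imread("pics/side0.png"); crop(s,140,90,300,310,2.7,"pics/s_rr.png")
```

```text
(no output)
```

View pics/s_rr.png

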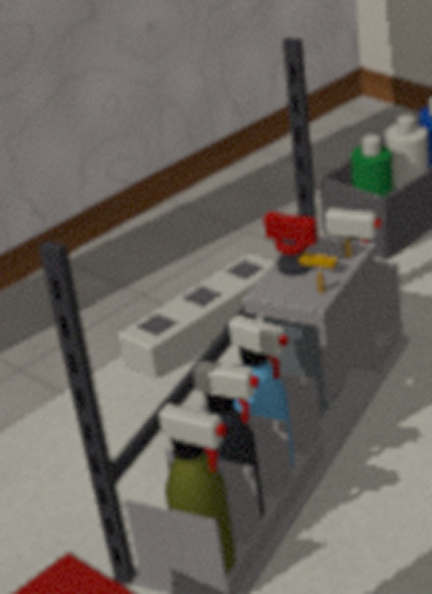

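>>> step_arm --increments '[{"z":-0.9},{"z":-0.9},{"z":-0.9},{"x":-0.55,"y":-0.74},{"x":-0.55,"y":-0.74},{"x":-0.55,"y":-0.74},{"x":-0.55,"y":-0.74},{"x":-0.55,"y":-0.74},{"x":-0.55,"y":-0.74},{"x":-0.55,"y":-0.74},{"x":-0.55,"y":-0.74},{"x":-0.55,"y":-0.74},{"x":-0.55,"y":-0.74},{"x":-0.55,"y":-0.74},{"x":-0.55,"y":-0.74},{"x":-0.55,"y":-0.74},{"x":-0.55,"y":-0.74},{"x":-0.55,"y":-0.74},{"x":-0.55,"y":-0.74},{"x":-0.55,"y":-0.74}]'

```text
validation failed for argument at $.in...
```

```bash
cat >> h.py <<'E'
def goal(x,y,z,yaw=None):
    s=read_state();p=s["tcp_pos"];ps=s["tool_rot"][2]
    Rm=R.from_euler('xyz',s["tool_rot"]).as_matrix()
    d=Rm.T@(np.array([x,y,z])-p)/.04
    r=0 if yaw is None else -((yaw-ps+np.pi)%(2*np.pi)-np.pi)/.12
    print("t",round(s["t"],2),"tcp",p.round(4),"rpy",s["tool_rot"].round(3),"F",s["contact_force"].round(1),"w",round(s["gripper_width"],4))
    print("units xyz",d.round(2),"roll",round(r,2),"world d mm",((np.array([x,y,z])-p)*1000).round(1))
E
python3 - <<'E'
from h import *
goal(.674,.1715,.33,-1.248)
m=viewer.camera_model("wrist");cv2.imwrite("pics/w1.png",viewer.capture("wrist")[:,:,::-1]);print(m)
E
```

```text
t 0.15 tcp [ 0.29   -0.5812  0.2158] rpy [ 3.142e+00  1.000e-03 -1.108e+00] F [-0.3 -0.1  0.1] w 0.094
units xyz [-12.56 -16.99  -2.84] roll 1.17 world d mm [384.  752.7 114.2]
{'K': array([[278.65578603,   0.        , 318.64395389],
       [  0.        , 278.65578603, 196.25875236],
       [  0.        ,   0.        ,   1.        ]]), 'k1': -0.022014668953727178, 'xyz': array([ 0.36134036, -0.54602242,  0.38416652]), 'orientation': array([ 2.86911928,  0.00299068, -1.10732706])}
```

View pics/w1.png

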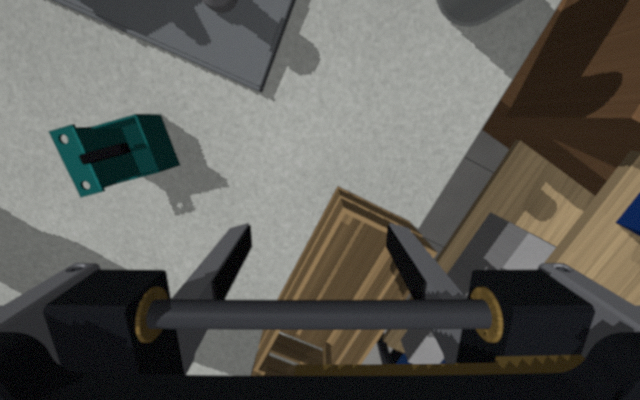

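The move was refused, so the picture is the same as the first one. Rows probably need every field, so I'm retrying with all of them.

>>> step_arm --increments '[{"x":0,"y":0,"z":-0.9,"roll":0,"jaw":94},{"x":0,"y":0,"z":-0.9,"roll":0,"jaw":94},{"x":0,"y":0,"z":-0.9,"roll":0,"jaw":94}]'

```text
t: 0.45
tcp_pos: [0.2875, -0.576, 0.3166]
tool_rot: [3.141, 0.023, -1.108]
contact_force: [0.1, -0.8, -0.6]
gripper_width: 0.094
```

>>> step_arm --increments '[{"x":-0.55,"y":-0.74,"z":0,"roll":0,"jaw":94},{"x":-0.55,"y":-0.74,"z":0,"roll":0,"jaw":94},{"x":-0.55,"y":-0.74,"z":0,"roll":0,"jaw":94},{"x":-0.55,"y":-0.74,"z":0,"roll":0,"jaw":94},{"x":-0.55,"y":-0.74,"z":0,"roll":0,"jaw":94},{"x":-0.55,"y":-0.74,"z":0,"roll":0,"jaw":94},{"x":-0.55,"y":-0.74,"z":0,"roll":0,"jaw":94},{"x":-0.55,"y":-0.74,"z":0,"roll":0,"jaw":94},{"x":-0.55,"y":-0.74,"z":0,"roll":0,"jaw":94},{"x":-0.55,"y":-0.74,"z":0,"roll":0,"jaw":94},{"x":-0.55,"y":-0.74,"z":0,"roll":0,"jaw":94},{"x":-0.55,"y":-0.74,"z":0,"roll":0,"jaw":94},{"x":-0.55,"y":-0.74,"z":0,"roll":0,"jaw":94},{"x":-0.55,"y":-0.74,"z":0,"roll":0,"jaw":94},{"x":-0.55,"y":-0.74,"z":0,"roll":0,"jaw":94},{"x":-0.55,"y":-0.74,"z":0,"roll":0,"jaw":94},{"x":-0.55,"y":-0.74,"z":0,"roll":0,"jaw":94},{"x":-0.55,"y":-0.74,"z":0,"roll":0,"jaw":94}]'

```text
t: 1.95
tcp_pos: [0.5994, 0.0258, 0.3247]
tool_rot: [3.135, 0.0, -1.129]
contact_force: [-0.1, -1.0, 0.1]
gripper_width: 0.0939
```

Run:
```python
from h import *
goal(.674,.1715,.33,-1.248)
m=viewer.camera_model("wrist");cv2.imwrite("pics/w2.png",viewer.capture("wrist")[:,:,::-1]);print(m)
```

```text
t 1.95 tcp [0.5994 0.0258 0.3247] rpy [ 3.135  0.    -1.129] F [-0.1 -1.   0.1] w 0.0939
units xyz [-2.49 -3.24 -0.15] roll 0.99 world d mm [ 74.6 145.7   5.3]
{'K': array([[278.65578603,   0.        , 318.64395389],
       [  0.        , 278.65578603, 196.25875236],
       [  0.        ,   0.        ,   1.        ]]), 'k1': -0.022014668953727178, 'xyz': array([0.67227663, 0.06014218, 0.49263876]), 'orientation': array([ 2.86301535e+00,  1.78775608e-03, -1.12830826e+00])}
```

View pics/w2.png

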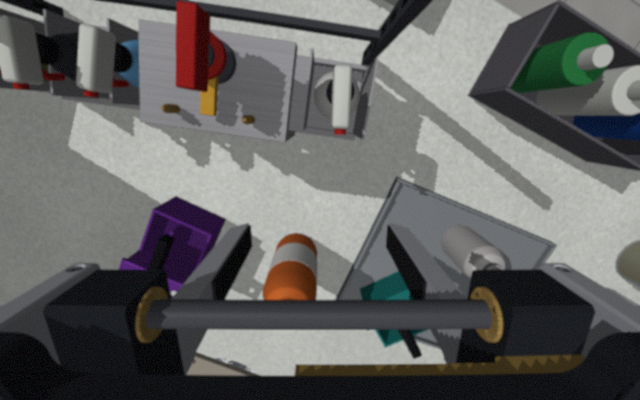

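Run:
```python
from h import *
w=cv2.imread("pics/w2.png"); crop(w,130,0,310,150,4.4,"pics/w2c.png")
```

```text
(no output)
```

View pics/w2c.png

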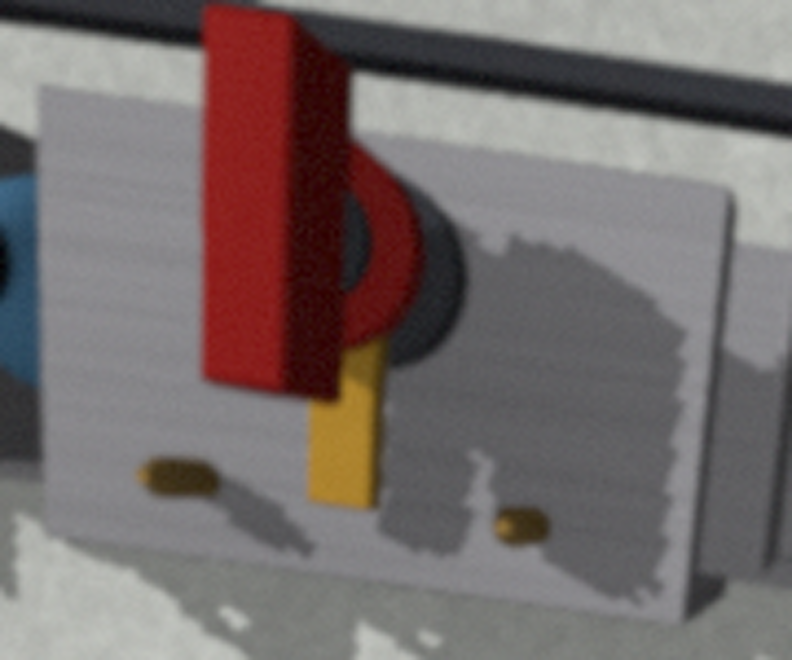

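Run:
```python
from h import *
m={'K':np.array([[278.65578603,0,318.64395389],[0,278.65578603,196.25875236],[0,0,1.]]),'k1':-0.022014668953727178,'xyz':np.array([0.67227663,0.06014218,0.49263876]),'orientation':np.array([2.86301535,1.78775608e-03,-1.12830826])}
f=lambda a,b:(130+(a+.5)/4.4-.5,(b+.5)/4.4-.5)
P=lambda a,b,z:plane(m,*f(a,b),z)
pl,pr=P(203,478,.2),P(535,527,.2);print("feet",pl,pr,np.linalg.norm(pl-pr))
tl,tr=P(143,476,.226),P(503,525,.226);print("tips",tl,tr,np.linalg.norm(tl-tr))
for a,b in((pl,pr),(tl,tr)):
  d=a-b;ry=np.arctan2(d[1],d[0])-np.pi/2;u=np.array([np.cos(ry),np.sin(ry),0]);print(ry,"mid",(a+b)/2,"lock",(a+b)/2+.049*u)
c=[P(*q,.264) for q in((205,10),(293,15),(283,388),(203,380))]
print("bar",np.mean(c,0),np.linalg.norm(c[0]-c[3]),np.linalg.norm(c[0]-c[1]),[np.arctan2(*(c[i]-c[j])[1::-1]) for i,j in((0,3),(1,2))])
L=[P(*q,.2) for q in((42,88),(730,190),(688,618),(45,530))]
print(L, np.arctan2(*(L[0]-L[1])[1::-1])-np.pi/2,np.arctan2(*(L[3]-L[2])[1::-1])-np.pi/2,np.linalg.norm(L[0]-L[1]))
```

```text
feet [0.61810354 0.19478866 0.2       ] [0.64043895 0.12142987 0.2       ] 0.0766836537987196
tips [0.61794123 0.19448257 0.226     ] [0.64077453 0.12224369 0.226     ] 0.0757615677623045
0.2955509160357308 mid [0.62927124 0.15810926 0.2       ] lock [0.67614669 0.17238134 0.2       ]
0.30614355341318733 mid [0.62935788 0.15836313 0.226     ] lock [0.67607953 0.17313093 0.226     ]
bar [0.67586267 0.17250045 0.264     ] 0.05778113050822278 0.0145287295722756 [np.float64(0.3089560368119545), np.float64(0.30253066189550937)]
[array([0.68020675, 0.25126743, 0.2       ]), array([0.7239583 , 0.10950138, 0.2       ]), array([0.63655112, 0.08117498, 0.2       ]), array([0.59126004, 0.22506132, 0.2       ])] 0.2993443138692966 0.30495144062204926 0.14836377661665068
```

>>> step_arm --increments '[{"x":-0.48,"y":-0.62,"z":0,"roll":0,"jaw":94},{"x":-0.48,"y":-0.62,"z":0,"roll":0,"jaw":94},{"x":-0.48,"y":-0.62,"z":0,"roll":0,"jaw":94},{"x":-0.3,"y":-0.4,"z":0,"roll":0.5,"jaw":94},{"x":0,"y":0,"z":0,"roll":0.5,"jaw":94},{"x":0,"y":0,"z":0,"roll":0,"jaw":94},{"x":0,"y":0,"z":0,"roll":0,"jaw":94}]'

```text
t: 2.58
tcp_pos: [0.6529, 0.1467, 0.3206]
tool_rot: [3.135, 0.009, -1.233]
contact_force: [0.5, -0.3, 0.7]
gripper_width: 0.094
```

Run:
```python
from h import *
goal(.6752,.172,.252,-1.266)
```

```text
t 2.58 tcp [0.6529 0.1467 0.3206] rpy [ 3.135  0.009 -1.233] F [ 0.5 -0.3  0.7] w 0.094
units xyz [-0.4  -0.75  1.71] roll 0.27 world d mm [ 22.3  25.3 -68.6]
```

>>> step_arm --increments '[{"x":-0.22,"y":-0.4,"z":0,"roll":0.3,"jaw":94},{"x":-0.22,"y":-0.4,"z":0,"roll":0,"jaw":94},{"x":0,"y":0,"z":0,"roll":0,"jaw":94},{"x":0,"y":0,"z":0,"roll":0,"jaw":94}]'

```text
t: 2.92
tcp_pos: [0.6773, 0.1685, 0.3206]
tool_rot: [3.132, 0.006, -1.271]
contact_force: [0.1, -0.1, -0.0]
gripper_width: 0.0941
```

Run:
```python
from h import *
goal(.6752,.172,.252,-1.266)
m=viewer.camera_model("wrist");cv2.imwrite("pics/w3.png",viewer.capture("wrist")[:,:,::-1])
```

```text
t 2.92 tcp [0.6773 0.1685 0.3206] rpy [ 3.132  0.006 -1.271] F [ 0.1 -0.1 -0. ] w 0.0941
units xyz [-0.09  0.01  1.72] roll -0.04 world d mm [ -2.1   3.5 -68.6]
```

View pics/w3.png

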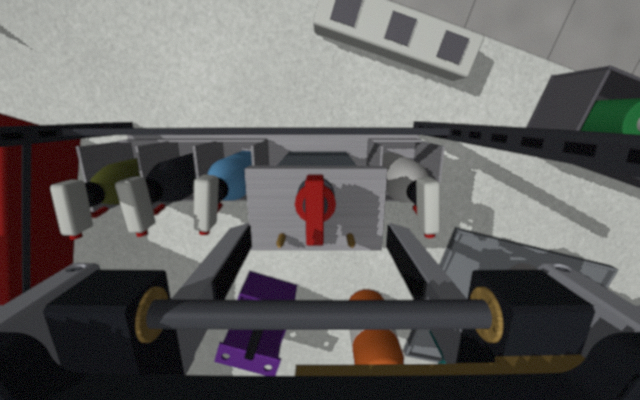

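>>> step_arm --increments '[{"x":-0.07,"y":0,"z":0.6,"roll":0,"jaw":94},{"x":0,"y":0,"z":0.6,"roll":0,"jaw":94},{"x":0,"y":0,"z":0.4,"roll":0,"jaw":60},{"x":0,"y":0,"z":0.1,"roll":0,"jaw":40},{"x":0,"y":0,"z":0,"roll":0,"jaw":30},{"x":0,"y":0,"z":0,"roll":0,"jaw":30},{"x":0,"y":0,"z":0,"roll":0,"jaw":30}]' --force 15

```text
t: 3.55
tcp_pos: [0.6746, 0.1623, 0.2551]
tool_rot: [3.136, 0.002, -1.276]
contact_force: [-0.2, -0.9, 0.5]
gripper_width: 0.0642
```

Run:
```python
from h import *
goal(.6752,.172,.250,-1.266)
m=viewer.camera_model("wrist");crop(viewer.capture("wrist")[:,:,::-1],160,120,480,360,2.4,"pics/w4.png")
```

```text
t 3.55 tcp [0.6746 0.1623 0.2551] rpy [ 3.136e+00  2.000e-03 -1.276e+00] F [-0.2 -0.9  0.5] w 0.0642
units xyz [-0.23 -0.09  0.13] roll -0.08 world d mm [ 0.6  9.7 -5.1]
```

View pics/w4.png

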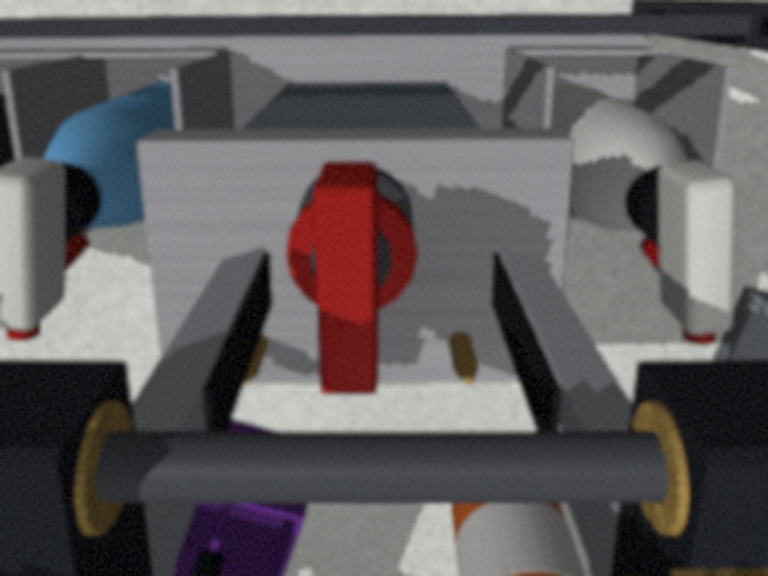

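>>> step_arm --increments '[{"x":-0.23,"y":-0.1,"z":0.1,"roll":0,"jaw":50},{"x":0,"y":0,"z":0,"roll":0,"jaw":40},{"x":0,"y":0,"z":0,"roll":0,"jaw":30}]'

```text
t: 3.85
tcp_pos: [0.6775, 0.1734, 0.254]
tool_rot: [3.141, 0.002, -1.276]
contact_force: [-0.7, -0.5, 0.2]
gripper_width: 0.0399
```

Run:
```python
from h import *
goal(.6752,.172,.250,-1.266)
```

```text
t 3.85 tcp [0.6775 0.1734 0.254 ] rpy [ 3.141e+00  2.000e-03 -1.276e+00] F [-0.7 -0.5  0.2] w 0.0399
units xyz [0.02 0.07 0.1 ] roll -0.09 world d mm [-2.3 -1.4 -4. ]
```

Centred; close.

>>> step_arm --increments '[{"x":0.03,"y":0.07,"z":0.1,"roll":0,"jaw":20},{"x":0,"y":0,"z":0,"roll":0,"jaw":8},{"x":0,"y":0,"z":0,"roll":0,"jaw":8},{"x":0,"y":0,"z":0,"roll":0,"jaw":8},{"x":0,"y":0,"z":0,"roll":0,"jaw":8}]' --force 12

```text
t: 4.27
tcp_pos: [0.6755, 0.1722, 0.2503]
tool_rot: [-3.14, 0.002, -1.275]
contact_force: [0.5, 1.0, 0.5]
gripper_width: 0.0218
```

Run:
```python
from h import *
goal(.6752,.172,.250,-1.266); print(read_state()["joint_positions"],read_state()["moment"])
```

```text
t 4.27 tcp [0.6755 0.1722 0.2503] rpy [-3.140e+00  2.000e-03 -1.275e+00] F [0.5 1.  0.5] w 0.0218
units xyz [0.   0.01 0.01] roll -0.08 world d mm [-0.3 -0.2 -0.3]
[-0.24186631  0.67335686 -0.08791003  1.32440858  0.05787253  1.14464255
 -1.60963559] [ 0.04078825 -0.07707264 -0.01668665]
```

>>> step_arm --increments '[{"x":0,"y":0,"z":0,"roll":0,"jaw":8},{"x":0,"y":0,"z":0,"roll":0,"jaw":8},{"x":0,"y":0,"z":0,"roll":-0.8,"jaw":8},{"x":0,"y":0,"z":0,"roll":-0.8,"jaw":8},{"x":0,"y":0,"z":0,"roll":-0.8,"jaw":8},{"x":0,"y":0,"z":0,"roll":-0.8,"jaw":8}]' --force 15

```text
t: 4.77
tcp_pos: [0.6757, 0.1725, 0.2513]
tool_rot: [-3.138, -0.0, -0.877]
contact_force: [-0.1, 0.4, 1.2]
gripper_width: 0.0159
```

Run:
```python
from h import *
goal(.6752,.172,.250,-1.266+1.4)
```

```text
t 4.77 tcp [0.6757 0.1725 0.2513] rpy [-3.138 -0.    -0.877] F [-0.1  0.4  1.2] w 0.0159
units xyz [0.   0.02 0.03] roll -8.42 world d mm [-0.5 -0.5 -1.3]
```

Gripped at 15.9 mm and turning with low force.

>>> step_arm --increments '[{"x":0,"y":0,"z":0,"roll":-0.8,"jaw":8},{"x":0,"y":0,"z":0,"roll":-0.8,"jaw":8},{"x":0,"y":0,"z":0,"roll":-0.8,"jaw":8},{"x":0,"y":0,"z":0,"roll":-0.8,"jaw":8},{"x":0,"y":0,"z":0,"roll":-0.8,"jaw":8},{"x":0,"y":0,"z":0,"roll":-0.8,"jaw":8},{"x":0,"y":0,"z":0,"roll":-0.8,"jaw":8},{"x":0,"y":0,"z":0,"roll":-0.8,"jaw":8}]'

```text
t: 5.43
tcp_pos: [0.6753, 0.1728, 0.2513]
tool_rot: [-3.139, -0.002, -0.069]
contact_force: [-0.0, 0.5, 0.2]
gripper_width: 0.0159
```

Run:
```python
from h import *
goal(.6752,.172,.250,-1.266+1.4);print(read_state()["moment"])
```

```text
t 5.43 tcp [0.6753 0.1728 0.2513] rpy [-3.139e+00 -2.000e-03 -6.900e-02] F [-0.   0.5  0.2] w 0.0159
units xyz [-0.    0.02  0.03] roll -1.69 world d mm [-0.1 -0.8 -1.3]
[-0.08978371 -0.03249384  0.0357632 ]
```

>>> step_arm --increments '[{"x":0,"y":0,"z":0,"roll":-0.7,"jaw":8},{"x":0,"y":0,"z":0,"roll":-0.7,"jaw":8},{"x":0,"y":0,"z":0,"roll":0,"jaw":8},{"x":0,"y":0,"z":0,"roll":0,"jaw":50},{"x":0,"y":0,"z":0,"roll":0,"jaw":50},{"x":0,"y":0,"z":0,"roll":0,"jaw":50},{"x":0,"y":0,"z":-0.8,"roll":0,"jaw":50},{"x":0,"y":0,"z":-0.8,"roll":0,"jaw":50},{"x":0,"y":0,"z":-0.8,"roll":0,"jaw":50}]'

```text
t: 6.18
tcp_pos: [0.6707, 0.1698, 0.34]
tool_rot: [3.14, 0.018, 0.101]
contact_force: [0.2, -0.1, -0.4]
gripper_width: 0.0491
```

Run:
```python
from h import *
goal(.422,-.217,.35,-.649)
m=viewer.camera_model("wrist");cv2.imwrite("pics/w5.png",viewer.capture("wrist")[:,:,::-1])
m=viewer.camera_model("side");crop(viewer.capture("side")[:,:,::-1],190,150,320,240,6,"pics/s5.png")
```

```text
t 6.18 tcp [0.6707 0.1698 0.34  ] rpy [3.14  0.018 0.101] F [ 0.2 -0.1 -0.4] w 0.0491
units xyz [-7.16  8.99 -0.11] roll 6.25 world d mm [-248.7 -386.8   10. ]
```

View pics/s5.png

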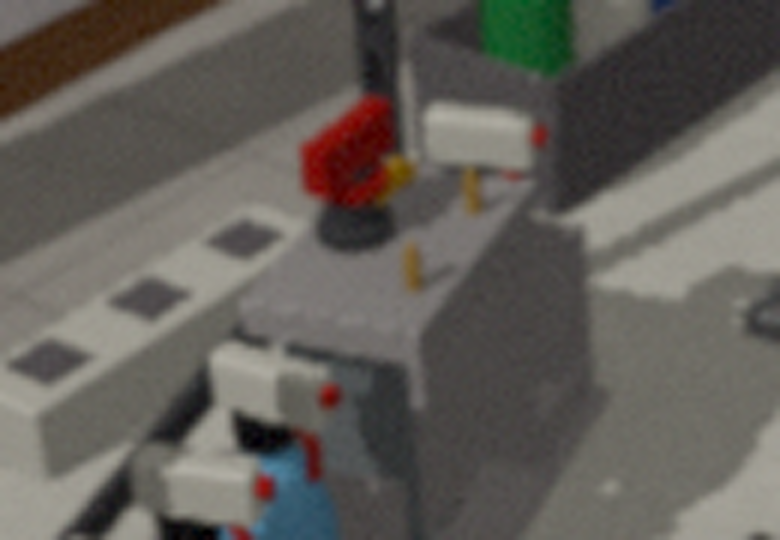

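View pics/w5.png

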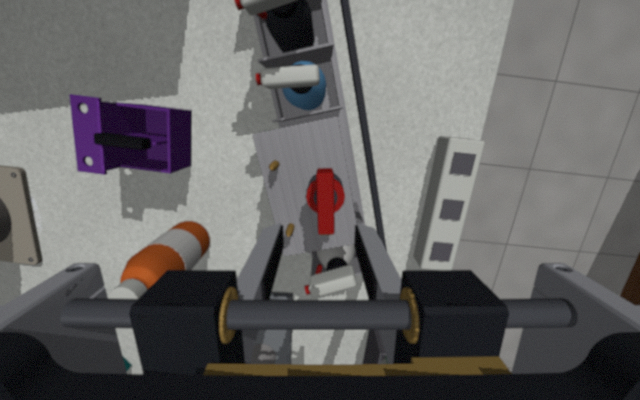

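>>> step_arm --increments '[{"x":-0.55,"y":0.69,"z":-0.02,"roll":0,"jaw":94},{"x":-0.55,"y":0.69,"z":0,"roll":0,"jaw":94},{"x":-0.55,"y":0.69,"z":0,"roll":0,"jaw":94},{"x":-0.55,"y":0.69,"z":0,"roll":0,"jaw":94},{"x":-0.55,"y":0.69,"z":0,"roll":0,"jaw":94},{"x":-0.55,"y":0.69,"z":0,"roll":0,"jaw":94},{"x":-0.55,"y":0.69,"z":0,"roll":0,"jaw":94},{"x":-0.55,"y":0.69,"z":0,"roll":0,"jaw":94},{"x":-0.55,"y":0.69,"z":0,"roll":0,"jaw":94},{"x":-0.55,"y":0.69,"z":0,"roll":0,"jaw":94},{"x":-0.55,"y":0.69,"z":0,"roll":0,"jaw":94},{"x":0,"y":0,"z":0,"roll":1,"jaw":94},{"x":0,"y":0,"z":0,"roll":1,"jaw":94},{"x":0,"y":0,"z":0,"roll":1,"jaw":94},{"x":0,"y":0,"z":0,"roll":1,"jaw":94},{"x":0,"y":0,"z":0,"roll":1,"jaw":94},{"x":0,"y":0,"z":0,"roll":0.8,"jaw":94},{"x":0,"y":0,"z":0,"roll":0,"jaw":94},{"x":0,"y":0,"z":0,"roll":0,"jaw":94}]'

```text
t: 7.87
tcp_pos: [0.4394, -0.1693, 0.332]
tool_rot: [3.132, 0.024, -0.633]
contact_force: [0.2, 0.5, -0.4]
gripper_width: 0.094
```

Run:
```python
from h import *
goal(.422,-.217,.25,-.649)
m=viewer.camera_model("wrist");cv2.imwrite("pics/w6.png",viewer.capture("wrist")[:,:,::-1]);print(m)
```

```text
t 7.87 tcp [ 0.4394 -0.1693  0.332 ] rpy [ 3.132  0.024 -0.633] F [ 0.2  0.5 -0.4] w 0.094
units xyz [0.4  1.2  2.05] roll 0.13 world d mm [-17.4 -47.7 -82. ]
{'K': array([[278.65578603,   0.        , 318.64395389],
       [  0.        , 278.65578603, 196.25875236],
       [  0.        ,   0.        ,   1.        ]]), 'k1': -0.022014668953727178, 'xyz': array([ 0.4910593 , -0.1066686 ,  0.49947698]), 'orientation': array([ 2.8598261 ,  0.02496407, -0.63250073])}
```

View pics/w6.png

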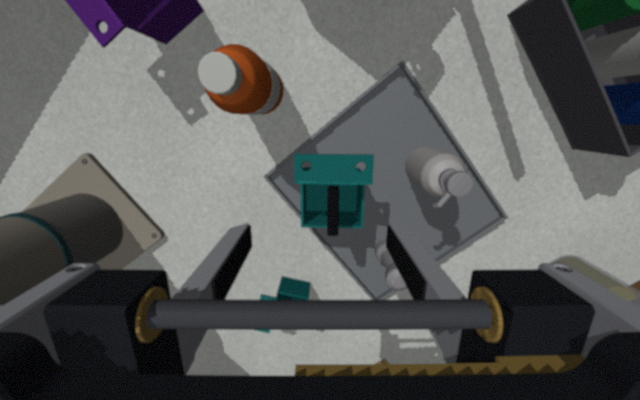

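Run:
```python
from h import *
w=cv2.imread("pics/w6.png"); crop(w,285,140,385,245,6,"pics/w6c.png")
```

```text
(no output)
```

View pics/w6c.png

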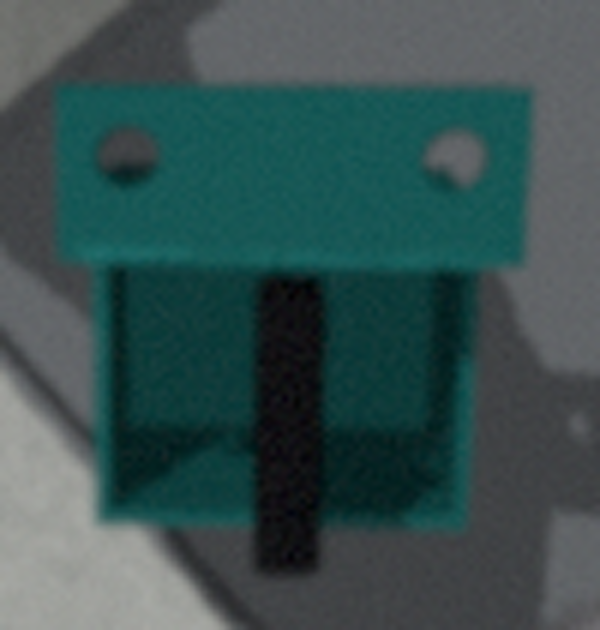

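Run:
```python
from h import *
m=viewer.camera_model("wrist")
P=lambda a,b,z:plane(m,285+(a+.5)/6-.5,140+(b+.5)/6-.5,z)
a,b=P(127,156,.116),P(456,157,.116);d=a-b;y=np.arctan2(d[1],d[0])-np.pi/2
print(a,b,np.linalg.norm(d),y,"handle",(a+b)/2-.061*np.array([np.cos(y),np.sin(y),0]))
q=[P(*c,.135) for c in((262,285),(322,285),(317,573),(257,573))]
print(np.mean(q,0),np.linalg.norm(q[0]-q[3]),np.arctan2(*(q[0]-q[3])[1::-1]))
h=(a+b)/2-.061*np.array([np.cos(y),np.sin(y),0]);goal(h[0],h[1],.116,y-np.pi/2)
```

```text
[ 0.42935052 -0.14417541  0.116     ] [ 0.49075403 -0.18901564  0.116     ] 0.0760331303521592 0.9400521943217357 handle [ 0.42407778 -0.21585845  0.116     ]
[ 0.42405381 -0.21574576  0.135     ] 0.07022389472595725 0.9313256611923485
t 7.92 tcp [ 0.4394 -0.1693  0.3319] rpy [ 3.132  0.024 -0.633] F [-0.1 -0.5 -0.4] w 0.0942
units xyz [0.51 1.11 5.4 ] roll -0.02 world d mm [ -15.3  -46.6 -215.9]
```

>>> step_arm --increments '[{"x":0.26,"y":0.55,"z":0,"roll":0,"jaw":94},{"x":0.26,"y":0.55,"z":0.3,"roll":0,"jaw":94},{"x":0,"y":0,"z":0.8,"roll":0,"jaw":94},{"x":0,"y":0,"z":0.8,"roll":0,"jaw":94},{"x":0,"y":0,"z":0.8,"roll":0,"jaw":94},{"x":0,"y":0,"z":0.6,"roll":0,"jaw":94},{"x":0,"y":0,"z":0.2,"roll":0,"jaw":94},{"x":0,"y":0,"z":0,"roll":0,"jaw":94},{"x":0,"y":0,"z":0,"roll":0,"jaw":94}]'

```text
t: 8.67
tcp_pos: [0.4291, -0.2182, 0.1879]
tool_rot: [3.135, 0.019, -0.614]
contact_force: [0.1, 0.2, 0.2]
gripper_width: 0.094
```

Run:
```python
from h import *
goal(.424,-.2158,.116,-.636)
```

```text
t 8.67 tcp [ 0.4291 -0.2182  0.1879] rpy [ 3.135  0.019 -0.614] F [0.1 0.2 0.2] w 0.094
units xyz [-0.11  0.01  1.8 ] roll 0.18 world d mm [ -5.1   2.4 -71.9]
```

>>> step_arm --increments '[{"x":-0.1,"y":0,"z":0.5,"roll":0.18,"jaw":94},{"x":0,"y":0,"z":0.5,"roll":0,"jaw":94},{"x":0,"y":0,"z":0.5,"roll":0,"jaw":80},{"x":0,"y":0,"z":0.3,"roll":0,"jaw":60},{"x":0,"y":0,"z":0,"roll":0,"jaw":50},{"x":0,"y":0,"z":0,"roll":0,"jaw":50}]'

```text
t: 9.17
tcp_pos: [0.4339, -0.2187, 0.1227]
tool_rot: [3.139, -0.002, -0.633]
contact_force: [0.0, 0.3, 0.8]
gripper_width: 0.0709
```

Run:
```python
from h import *
goal(.424,-.2158,.116,-.636)
m=viewer.camera_model("wrist");crop(viewer.capture("wrist")[:,:,::-1],160,120,480,360,2.4,"pics/w7.png")
```

```text
t 9.17 tcp [ 0.4339 -0.2187  0.1227] rpy [ 3.139e+00 -2.000e-03 -6.330e-01] F [0.  0.3 0.8] w 0.0709
units xyz [-0.24  0.09  0.17] roll 0.02 world d mm [-9.9  2.9 -6.7]
```

View pics/w7.png

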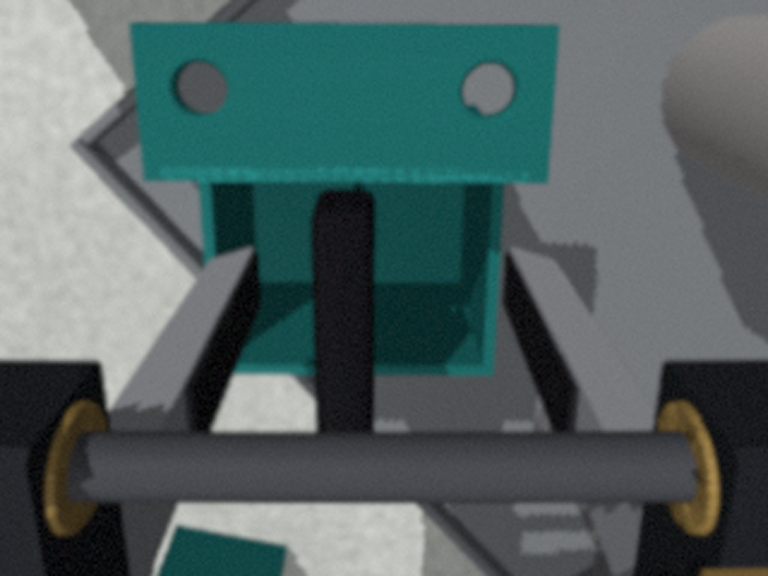

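>>> step_arm --increments '[{"x":-0.24,"y":0.09,"z":0.1,"roll":0,"jaw":50},{"x":0,"y":0,"z":0.07,"roll":0,"jaw":40},{"x":0,"y":0,"z":0,"roll":0,"jaw":35}]'

```text
t: 9.47
tcp_pos: [0.4279, -0.2174, 0.1201]
tool_rot: [3.141, -0.011, -0.633]
contact_force: [0.8, -0.2, 0.7]
gripper_width: 0.0468
```

Run:
```python
from h import *
goal(.424,-.2158,.116,-.636)
```

```text
t 9.47 tcp [ 0.4279 -0.2174  0.1201] rpy [ 3.141 -0.011 -0.633] F [ 0.8 -0.2  0.7] w 0.0468
units xyz [-0.1   0.03  0.1 ] roll 0.03 world d mm [-3.9  1.6 -4.1]
```

>>> step_arm --increments '[{"x":-0.1,"y":0.03,"z":0.1,"roll":0.03,"jaw":30},{"x":0,"y":0,"z":0,"roll":0,"jaw":25},{"x":0,"y":0,"z":0,"roll":0,"jaw":25}]'

```text
t: 9.72
tcp_pos: [0.426, -0.2168, 0.1178]
tool_rot: [-3.141, -0.016, -0.637]
contact_force: [0.4, -0.5, -0.0]
gripper_width: 0.0273
```

Run:
```python
from h import *
goal(.424,-.2158,.116,-.636)
```

```text
t 9.72 tcp [ 0.426  -0.2168  0.1178] rpy [-3.141 -0.016 -0.637] F [ 0.4 -0.5 -0. ] w 0.0273
units xyz [-0.06  0.01  0.04] roll -0.01 world d mm [-2.   1.  -1.8]
```

>>> step_arm --increments '[{"x":-0.05,"y":0.0,"z":0.04,"roll":0,"jaw":5},{"x":0,"y":0,"z":0,"roll":0,"jaw":5},{"x":0,"y":0,"z":0,"roll":0,"jaw":5},{"x":0,"y":0,"z":0,"roll":0,"jaw":5},{"x":0,"y":0,"z":0,"roll":0,"jaw":5}]' --force 40

```text
t: 10.13
tcp_pos: [0.4247, -0.2157, 0.1162]
tool_rot: [-3.141, -0.016, -0.637]
contact_force: [-0.1, -0.7, 0.8]
gripper_width: 0.0156
```

Run:
```python
from h import *
goal(.424,-.2158,.116,-.636)
```

```text
t 10.13 tcp [ 0.4247 -0.2157  0.1162] rpy [-3.141 -0.016 -0.637] F [-0.1 -0.7  0.8] w 0.0156
units xyz [-0.01  0.01  0.01] roll -0.01 world d mm [-0.7 -0.1 -0.2]
```

>>> step_arm --increments '[{"x":0,"y":0,"z":-0.3,"roll":0,"jaw":5},{"x":0,"y":0,"z":-0.6,"roll":0,"jaw":5},{"x":0,"y":0,"z":-0.8,"roll":0,"jaw":5},{"x":0,"y":0,"z":-0.8,"roll":0,"jaw":5},{"x":0,"y":0,"z":-0.8,"roll":0,"jaw":5},{"x":0,"y":0,"z":-0.8,"roll":0,"jaw":5},{"x":0,"y":0,"z":-0.8,"roll":0,"jaw":5},{"x":0,"y":0,"z":-0.5,"roll":0,"jaw":5},{"x":0,"y":0,"z":-0.2,"roll":0,"jaw":5},{"x":0,"y":0,"z":0,"roll":0,"jaw":5}]'

```text
t: 10.97
tcp_pos: [0.4175, -0.2115, 0.3449]
tool_rot: [3.14, 0.001, -0.635]
contact_force: [0.4, 0.1, -3.7]
gripper_width: 0.0158
```

Run:
```python
from h import *
goal(.5706,.1397,.335,-1.267)
cv2.imwrite("pics/s8.png",viewer.capture("side")[:,:,::-1])
```

```text
t 10.97 tcp [ 0.4175 -0.2115  0.3449] rpy [ 3.14e+00  1.00e-03 -6.35e-01] F [ 0.4  0.1 -3.7] w 0.0158
units xyz [-2.13 -9.34  0.23] roll 5.27 world d mm [153.1 351.2  -9.9]
```

View pics/s8.png

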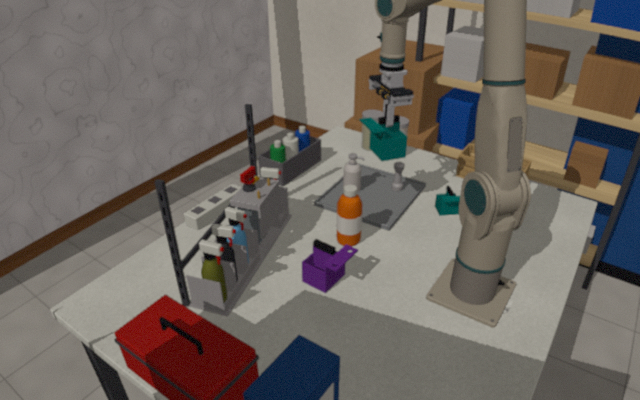

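>>> step_arm --increments '[{"x":-0.1,"y":-0.4,"z":0,"roll":0,"jaw":5},{"x":-0.16,"y":-0.7,"z":0,"roll":0,"jaw":5},{"x":-0.16,"y":-0.7,"z":0,"roll":0,"jaw":5},{"x":-0.16,"y":-0.7,"z":0,"roll":0,"jaw":5},{"x":-0.16,"y":-0.7,"z":0,"roll":0,"jaw":5},{"x":-0.16,"y":-0.7,"z":0,"roll":0,"jaw":5},{"x":-0.16,"y":-0.7,"z":0,"roll":0,"jaw":5},{"x":-0.16,"y":-0.7,"z":0,"roll":0,"jaw":5},{"x":-0.16,"y":-0.7,"z":0,"roll":0,"jaw":5},{"x":-0.16,"y":-0.7,"z":0,"roll":0,"jaw":5},{"x":-0.1,"y":-0.4,"z":0,"roll":0.5,"jaw":5},{"x":0,"y":0,"z":0,"roll":0.8,"jaw":5},{"x":0,"y":0,"z":0,"roll":0.8,"jaw":5},{"x":0,"y":0,"z":0,"roll":0.8,"jaw":5},{"x":0,"y":0,"z":0,"roll":0.8,"jaw":5},{"x":0,"y":0,"z":0,"roll":0.8,"jaw":5},{"x":0,"y":0,"z":0,"roll":0.5,"jaw":5},{"x":0,"y":0,"z":0,"roll":0,"jaw":5},{"x":0,"y":0,"z":0,"roll":0,"jaw":5}]'

```text
t: 12.6
tcp_pos: [0.5147, 0.0679, 0.2931]
tool_rot: [3.061, 0.027, -1.263]
contact_force: [-0.4, -1.7, -2.9]
gripper_width: 0.0158
```

Run:
```python
from h import *
goal(.5706,.1397,.335,-1.267)
```

```text
t 12.6 tcp [0.5147 0.0679 0.2931] rpy [ 3.061  0.027 -1.263] F [-0.4 -1.7 -2.9] w 0.0158
units xyz [-1.32 -1.79 -1.16] roll 0.03 world d mm [55.9 71.8 41.9]
```

Run:
```python
from h import *
print(read_state()["joint_positions"].round(3),read_state()["qvel"].round(3))
crop(viewer.capture("side")[:,:,::-1],190,90,510,310,2.4,"pics/s9.png")
crop(viewer.capture("top")[:,:,::-1],170,70,490,290,2.4,"pics/t9.png")
goal(.5706,.1397,.335,-1.267)
```

```text
[ 0.002  0.413 -0.256  1.693  0.089  1.132 -1.541] [-0.002  0.028 -0.002  0.03   0.006 -0.014 -0.016]
t 12.7 tcp [0.5148 0.0679 0.2936] rpy [ 3.061  0.027 -1.263] F [-0.2 -0.1 -3.5] w 0.0156
units xyz [-1.32 -1.79 -1.15] roll 0.03 world d mm [55.8 71.8 41.4]
```

View pics/s9.png

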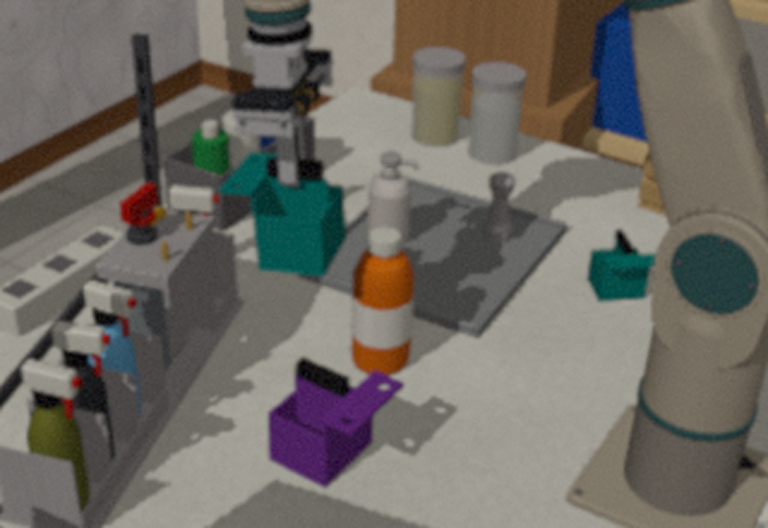

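View pics/t9.png

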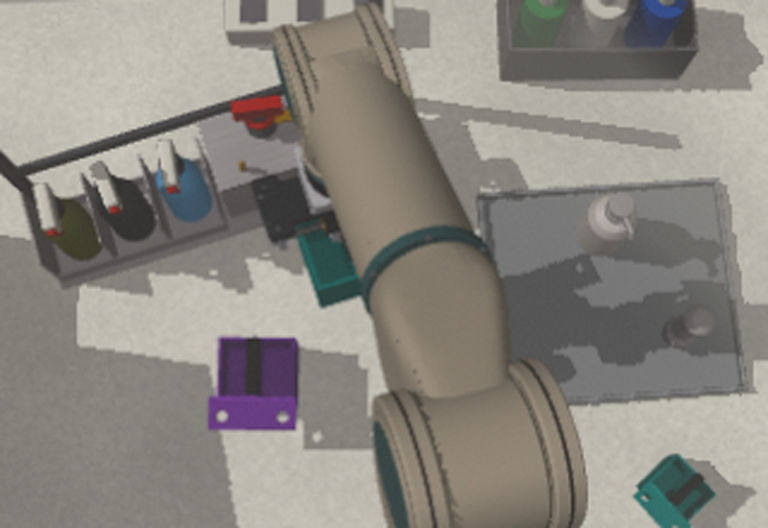

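>>> step_arm --increments '[{"x":0,"y":0,"z":0,"roll":0,"jaw":5},{"x":0,"y":0,"z":0,"roll":0,"jaw":5},{"x":0,"y":0,"z":0,"roll":0,"jaw":5}]'

```text
t: 12.95
tcp_pos: [0.5147, 0.0677, 0.2927]
tool_rot: [3.06, 0.028, -1.261]
contact_force: [0.5, 0.2, -4.0]
gripper_width: 0.0154
```

Run:
```python
from h import *
goal(.5706,.1397,.335,-1.267)
```

```text
t 12.95 tcp [0.5147 0.0677 0.2927] rpy [ 3.06   0.028 -1.261] F [ 0.5  0.2 -4. ] w 0.0154
units xyz [-1.32 -1.79 -1.17] roll 0.05 world d mm [55.9 72.  42.3]
```

>>> step_arm --increments '[{"x":-0.2,"y":-0.25,"z":0,"roll":0,"jaw":5},{"x":-0.2,"y":-0.25,"z":0,"roll":0,"jaw":5},{"x":-0.2,"y":-0.25,"z":0,"roll":0,"jaw":5},{"x":-0.2,"y":-0.25,"z":0,"roll":0,"jaw":5},{"x":0,"y":0,"z":0,"roll":0,"jaw":5}]'

```text
t: 13.37
tcp_pos: [0.5467, 0.1159, 0.2908]
tool_rot: [3.064, 0.029, -1.261]
contact_force: [0.2, 0.3, -2.8]
gripper_width: 0.0156
```

Run:
```python
from h import *
goal(.5706,.1397,.29,-1.267)
```

```text
t 13.37 tcp [0.5467 0.1159 0.2908] rpy [ 3.064  0.029 -1.261] F [ 0.2  0.3 -2.8] w 0.0156
units xyz [-0.38 -0.75 -0.03] roll 0.05 world d mm [23.9 23.8 -0.8]
```

>>> step_arm --increments '[{"x":-0.05,"y":-0.08,"z":-0.25,"roll":0,"jaw":5},{"x":-0.05,"y":-0.08,"z":-0.25,"roll":0,"jaw":5},{"x":-0.05,"y":-0.08,"z":-0.25,"roll":0,"jaw":5},{"x":-0.05,"y":-0.08,"z":-0.25,"roll":0,"jaw":5},{"x":-0.05,"y":-0.08,"z":-0.25,"roll":0,"jaw":5},{"x":-0.05,"y":-0.08,"z":-0.25,"roll":0,"jaw":5},{"x":0,"y":0,"z":0,"roll":0,"jaw":5}]'

```text
t: 13.95
tcp_pos: [0.5672, 0.1392, 0.3496]
tool_rot: [3.059, 0.031, -1.253]
contact_force: [-0.4, -0.5, -3.6]
gripper_width: 0.0158
```

Run:
```python
from h import *
goal(.5706,.1397,.29,-1.267)
m=viewer.camera_model("wrist");cv2.imwrite("pics/w10.png",viewer.capture("wrist")[:,:,::-1]);print(m["xyz"],m["orientation"])
```

```text
t 13.95 tcp [0.5672 0.1392 0.3496] rpy [ 3.059  0.031 -1.253] F [-0.4 -0.5 -3.6] w 0.0158
units xyz [ 0.06 -0.21  1.48] roll 0.12 world d mm [  3.4   0.5 -59.6]
[0.65724032 0.16357372 0.51093456] [ 2.78678476  0.03281875 -1.25210686]
```

View pics/w10.png

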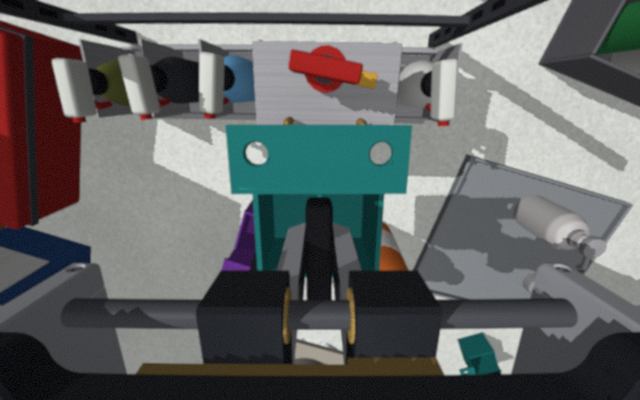

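>>> step_arm --increments '[{"x":0,"y":0,"z":0.9,"roll":0,"jaw":5},{"x":0,"y":0,"z":0,"roll":0,"jaw":5},{"x":0,"y":0,"z":0,"roll":0,"jaw":5}]'

```text
t: 14.25
tcp_pos: [0.5626, 0.1389, 0.3116]
tool_rot: [3.057, 0.03, -1.252]
contact_force: [0.3, 0.3, -2.2]
gripper_width: 0.0159
```

Run:
```python
from h import *
goal(.5706,.1397,.27,-1.267)
```

```text
t 14.25 tcp [0.5626 0.1389 0.3116] rpy [ 3.057  0.03  -1.252] F [ 0.3  0.3 -2.2] w 0.0159
units xyz [ 0.07 -0.28  1.02] roll 0.12 world d mm [  8.    0.8 -41.6]
```

```bash
cat >> h.py <<'E'
Rg=R.from_euler('xyz',[-3.141,-.016,-.637]).as_matrix(); pg=np.array([.4247,-.2157,.1162])
Rc=R.from_euler('z',.935).as_matrix(); hc=np.array([.4241,-.2158,.124])
A_R=Rg.T@Rc; A_p=Rg.T@(hc-pg)
def caddy(p,rpy):
    Rt=R.from_euler('xyz',rpy).as_matrix()
    Rcad=Rt@A_R; h=p+Rt@A_p
    return h,Rcad,h+Rcad@[.061,.038,-.013],h+Rcad@[.061,-.038,-.013]
E
python3 - <<'E'
from h import *
m=viewer.camera_model("wrist");m["xyz"]=np.array([0.65724032,0.16357372,0.51093456]);m["orientation"]=np.array([2.78678476,0.03281875,-1.25210686])
h,Rc_,L,Rr=caddy(np.array([.5672,.1392,.3496]),[3.059,.031,-1.253])
print("handle",h,"L",L,"R",Rr,"caddy euler",R.from_matrix(Rc_).as_euler('xyz'))
up=Rc_@[0,0,.005]
print("proj top of holes",proj(m,L+up),proj(m,Rr+up))
u=np.array([np.cos(.305),np.sin(.305)]);v=np.array([-u[1],u[0]]);mid=np.array([.6288,.158])
for k in(1,-1):
  q=mid+k*.038*v; print("pin",q,proj(m,[*q,.226]),proj(m,[*q,.2]))
w=cv2.imread("pics/w10.png"); crop(w,220,30,420,200,3.9,"pics/w10c.png")
E
```

```text
handle [0.56738479 0.13931935 0.35742059] L [0.61198542 0.19483346 0.34120434] R [0.6356978  0.12271585 0.33763026] caddy euler [0.04720766 0.08308851 0.32158712]
proj top of holes [255.06297506 151.35733133] [381.15635791 151.13293841]
pin [0.61738886 0.19424618] [286.39930533 123.31929656] [289.78244895 120.89696139]
pin [0.64021114 0.12175382] [362.66052848 124.66674463] [359.87940098 122.12043609]
```

View pics/w10c.png

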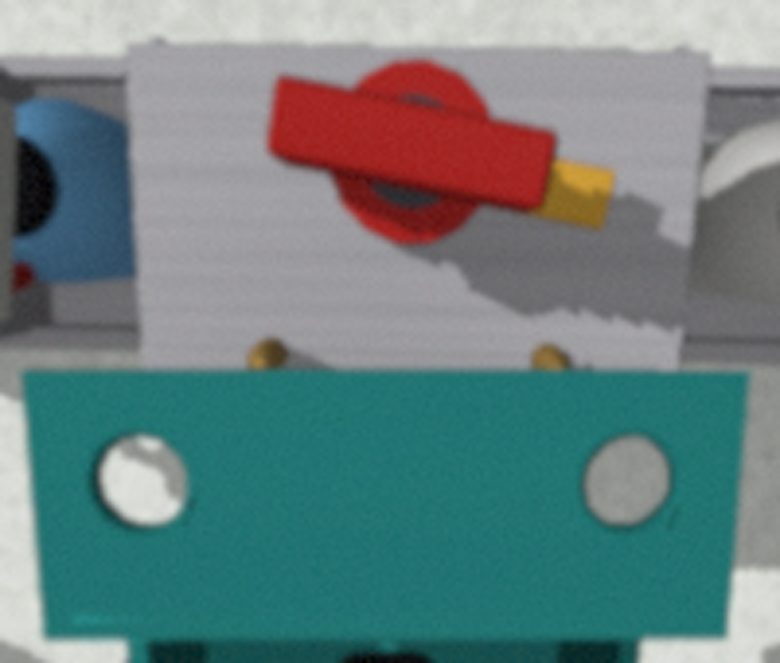

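```bash
cat >> h.py <<'E'
def hang(mid=(.6297,.1583),ry=.305):
    s=read_state();p=s["tcp_pos"];rpy=s["tool_rot"]
    h,Rc_,L,Rr=caddy(p,rpy); e=R.from_matrix(Rc_).as_euler('xyz')
    M=(L+Rr)/2; Rt=R.from_euler('xyz',rpy).as_matrix()
    c=ry-e[2]
    # rotate about tcp by c
    rel=M-p; rel2=R.from_euler('z',c).apply(rel)
    d=np.array([mid[0]-p[0]-rel2[0],mid[1]-p[1]-rel2[1],0])
    print("t",round(s["t"],2),"tcp",p.round(4),"rpy",rpy.round(3),"F",s["contact_force"].round(1),"M",s["moment"].round(2),"w",round(s["gripper_width"],4))
    print("caddy rpy",e.round(3),"hole z L,R",L[2].round(4),Rr[2].round(4),"world d mm",(d*1000).round(1),"tool units",(Rt.T@d/.04).round(3),"roll",round(-c/.12,2))
E
python3 -c "
from h import *
hang()"
```

```text
t 14.25 tcp [0.5626 0.1389 0.3116] rpy [ 3.057  0.03  -1.252] F [ 0.3  0.3 -2.2] M [-0.02 -0.24 -0.03] w 0.0159
caddy rpy [0.046 0.085 0.323] hole z L,R 0.3031 0.2995 world d mm [10.1  0.8  0. ] tool units [ 0.06  -0.246 -0.023] roll 0.15
```

>>> step_arm --increments '[{"x":0.03,"y":-0.12,"z":0,"roll":0.15,"jaw":5},{"x":0.03,"y":-0.12,"z":0,"roll":0,"jaw":5},{"x":0.01,"y":-0.02,"z":0.25,"roll":0,"jaw":5},{"x":0.01,"y":-0.02,"z":0.25,"roll":0,"jaw":5},{"x":0.01,"y":-0.02,"z":0.25,"roll":0,"jaw":5},{"x":0,"y":0,"z":0,"roll":0,"jaw":5}]'

```text
t: 14.75
tcp_pos: [0.5756, 0.1389, 0.2807]
tool_rot: [3.06, 0.028, -1.273]
contact_force: [0.3, -1.1, -4.4]
gripper_width: 0.0158
```

Run:
```python
from h import *
hang()
m=viewer.camera_model("wrist");crop(viewer.capture("wrist")[:,:,::-1],220,30,420,200,3.9,"pics/w11.png")
h,Rc_,L,Rr=caddy(read_state()["tcp_pos"],read_state()["tool_rot"])
up=Rc_@[0,0,.005]
f=lambda q:((q-[220,30])*3.9).round()
print(f(proj(m,L+up)),f(proj(m,Rr+up)))
u=np.array([np.cos(.305),np.sin(.305)]);v=np.array([-u[1],u[0]]);mid=np.array([.6297,.1583])
for k in(1,-1):
  q=mid+k*.038*v; print("pin",f(proj(m,[*q,.226])),f(proj(m,[*q,.2])))
```

```text
t 14.75 tcp [0.5756 0.1389 0.2807] rpy [ 3.06   0.028 -1.273] F [ 0.3 -1.1 -4.4] M [-0.06 -0.01  0.05] w 0.0158
caddy rpy [0.044 0.082 0.301] hole z L,R 0.2722 0.2689 world d mm [-2.9  0.8  0. ] tool units [-0.04   0.063  0.006] roll -0.03
[135. 472.] [630. 471.]
pin [190. 439.] [213. 420.]
pin [573. 438.] [557. 419.]
```

View pics/w11.png

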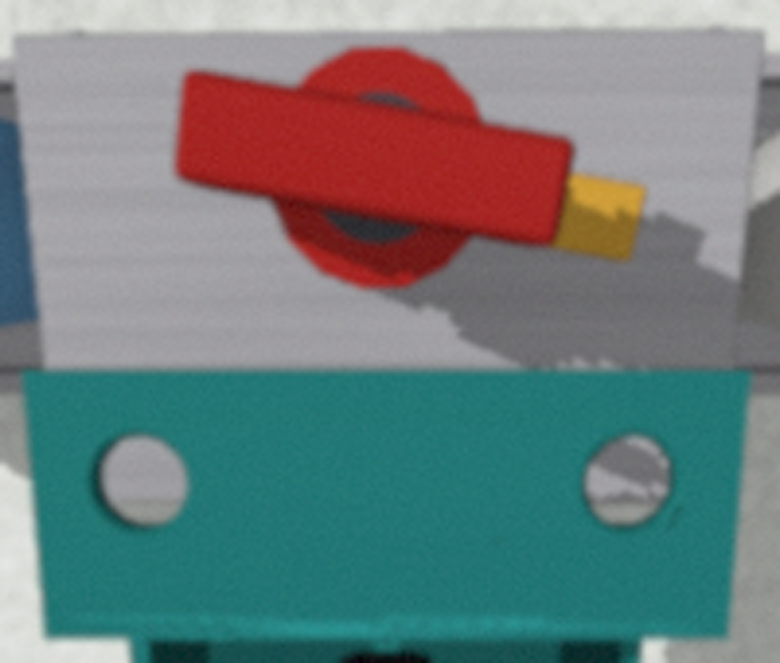

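```bash
cat >> h.py <<'E'
def pnp(m,pts):  # pts: rearL,rearR,frontL,frontR,holeL,holeR pixels
    obj=np.array([[.078,.055,-.008],[.078,-.055,-.008],[.04,.055,-.008],[.04,-.055,-.008],[.061,.038,-.008],[.061,-.038,-.008]])
    ok,rv,tv=cv2.solvePnP(obj,np.array(pts,float),m["K"],np.array([m["k1"],0,0,0,0.]),flags=cv2.SOLVEPNP_ITERATIVE)
    im,_=cv2.projectPoints(obj,rv,tv,m["K"],np.array([m["k1"],0,0,0,0.]))
    print("res px",(im[:,0]-pts).round(2).tolist())
    Rm=R.from_euler('xyz',m["orientation"]).as_matrix()
    Rw=Rm@cv2.Rodrigues(rv)[0]; h=Rm@tv[:,0]+m["xyz"]
    return h,Rw,h+Rw@[.061,.038,-.013],h+Rw@[.061,-.038,-.013]
E
python3 - <<'E'
from h import *
m=viewer.camera_model("wrist")
f=lambda a,b:(220+(a+.5)/3.9-.5,30+(b+.5)/3.9-.5)
h,Rw,L,Rr=pnp(m,[f(24,372),f(748,372),f(46,636),f(727,636),f(142,480),f(628,480)])
print(h,R.from_matrix(Rw).as_euler('xyz'),L,Rr)
s=read_state();print([np.round(x,4) for x in caddy(s["tcp_pos"],s["tool_rot"])][::2],caddy(s["tcp_pos"],s["tool_rot"])[3])
E
```

```text
res px [[0.23, 1.31], [-0.17, 0.93], [-1.58, -3.65], [1.46, -3.28], [-0.56, 2.26], [0.6, 2.24]]
[0.57505714 0.13902263 0.29431452] [0.01198785 0.15932342 0.30406393] [0.6192     0.19286184 0.27225218] [0.64181487 0.12031008 0.27135267]
[array([0.5761, 0.1392, 0.2894]), array([0.6219, 0.1937, 0.2732])] [0.64416976 0.12113158 0.26982371]
```

Run:
```python
from h import *
m=viewer.camera_model("wrist");s=read_state()
h,Rw,L,Rr=caddy(s["tcp_pos"],s["tool_rot"])
f=lambda q:((proj(m,q)-[220,30]+.5)*3.9-.5).round(0)
for x in(.078,.061,.04,.036): print(x,f(h+Rw@[x,.055,-.008]),f(h+Rw@[x,-.055,-.008]),"bottom",f(h+Rw@[x,.055,-.013]))
print("holes",f(h+Rw@[.061,.038,-.008]),f(h+Rw@[.061,-.038,-.008]))
```

```text
0.078 [ 18. 361.] [748. 360.] bottom [ 28. 360.]
0.061 [ 28. 475.] [739. 473.] bottom [ 37. 471.]
0.04 [ 39. 608.] [728. 605.] bottom [ 48. 600.]
0.036 [ 41. 632.] [726. 629.] bottom [ 50. 624.]
holes [138. 474.] [630. 473.]
```

>>> step_arm --increments '[{"x":-0.03,"y":0,"z":0.25,"roll":0,"jaw":5},{"x":0,"y":0,"z":0.25,"roll":0,"jaw":5},{"x":0,"y":0,"z":0.15,"roll":0,"jaw":5},{"x":0,"y":0,"z":0,"roll":0,"jaw":5}]'

```text
t: 15.13
tcp_pos: [0.5731, 0.1406, 0.2533]
tool_rot: [3.062, 0.028, -1.273]
contact_force: [0.1, -0.2, -3.1]
gripper_width: 0.0157
```

Run:
```python
from h import *
hang((.6305,.1586))
m=viewer.camera_model("wrist");crop(viewer.capture("wrist")[:,:,::-1],220,30,420,200,3.9,"pics/w12.png")
crop(viewer.capture("side")[:,:,::-1],190,110,330,230,5,"pics/s12.png")
```

```text
t 15.13 tcp [0.5731 0.1406 0.2533] rpy [ 3.062  0.028 -1.273] F [ 0.1 -0.2 -3.1] M [-0.03 -0.16  0.02] w 0.0157
caddy rpy [0.044 0.08  0.301] hole z L,R 0.245 0.2416 world d mm [ 0.4 -0.6  0. ] tool units [ 0.018 -0.006 -0.001] roll -0.03
```

View pics/w12.png

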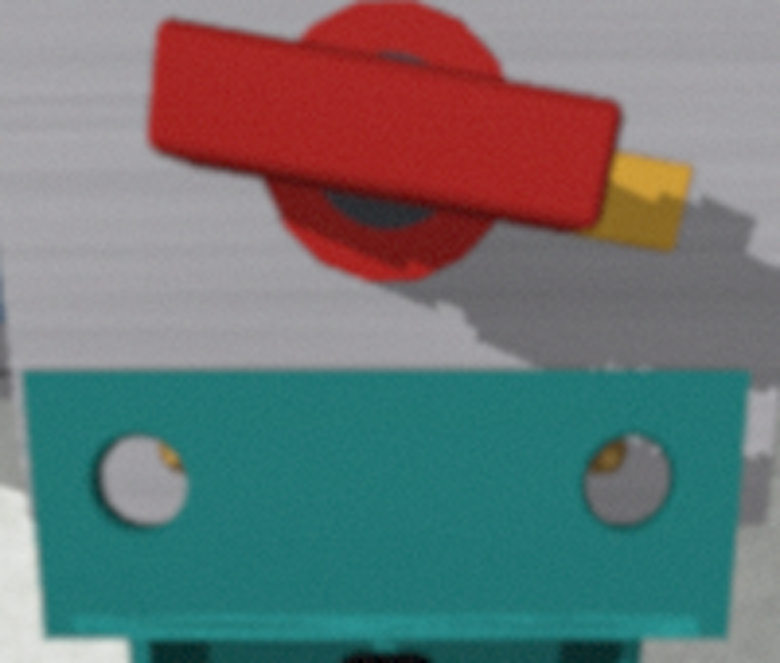

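View pics/s12.png

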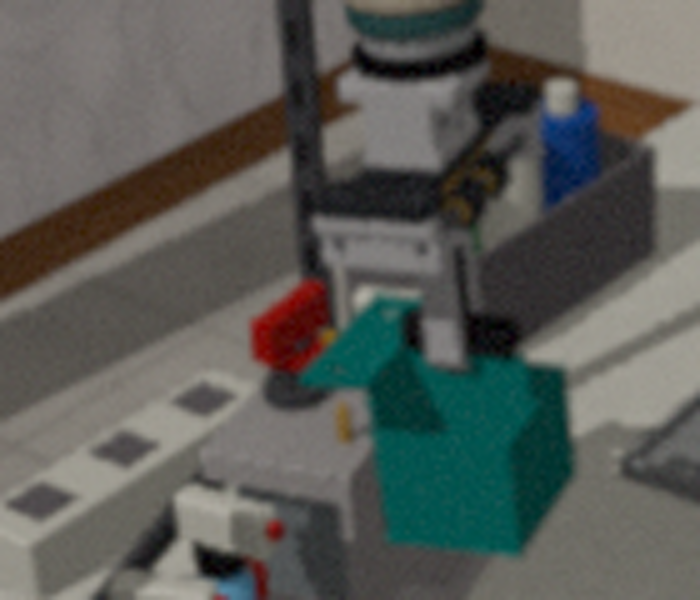

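Run:
```python
from h import *
m=viewer.camera_model("wrist")
f=lambda q:((q-[220,30]+.5)*3.9-.5).round()
u=np.array([np.cos(.305),np.sin(.305)]);v=np.array([-u[1],u[0]])
for mid in ([.6288,.158],[.6297,.1583]):
 for k in(1,-1):
  q=np.array(mid)+k*.038*v; print("pin",[f(proj(m,[*q,z])) for z in (.226,.218,.2)])
w=cv2.imread("pics/w12.png"); crop(w,80,415,200,540,6,"pics/a.png");crop(w,570,415,690,540,6,"pics/b.png")
a=np.hstack([cv2.resize(cv2.imread("pics/"+n),(390,390)) for n in("a.png","b.png")]);cv2.imwrite("pics/ab.png",a)
```

```text
pin [array([175., 464.]), array([185., 456.]), array([203., 440.])]
pin [array([608., 464.]), array([601., 456.]), array([586., 440.])]
pin [array([175., 459.]), array([184., 451.]), array([203., 435.])]
pin [array([608., 458.]), array([601., 450.]), array([587., 435.])]
```

View pics/ab.png

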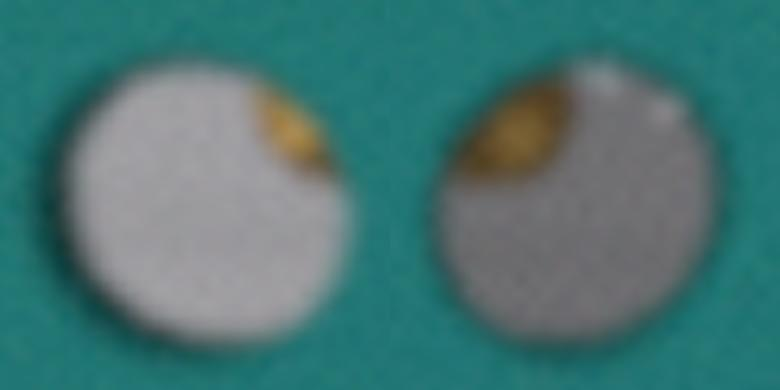

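Run:
```python
from h import *
m=viewer.camera_model("wrist")
P=lambda a,b,z:plane(m,220+(a+.5)/3.9-.5,30+(b+.5)/3.9-.5,z)
pl,pr=P(172,456,.226),P(610,455,.226)
print("pins",pl,pr,(pl+pr)/2,np.linalg.norm(pl-pr))
s=read_state();_,Rc_,L,Rr=caddy(s["tcp_pos"],s["tool_rot"])
for dz in(0,.0025,.004):
  up=Rc_@[0,0,.005]
  a,b=P(142,480,L[2]+up[2]-dz)-up,P(628,480,Rr[2]+up[2]-dz)-up
  d=(pl+pr)/2-(a+b)/2
  print(dz,"holes under",a,b,np.linalg.norm(a-b),"need mm",(d*1000).round(1), "yaw",np.arctan2(*(a-b)[1::-1])-np.pi/2,"pins",np.arctan2(*(pl-pr)[1::-1])-np.pi/2)
print("model",L,Rr)
```

```text
pins [0.61860429 0.19515157 0.226     ] [0.64172948 0.12193284 0.226     ] [0.63016688 0.1585422  0.226     ] 0.07678383337155224
0 holes under [0.61912885 0.19464592 0.24627425] [0.64100597 0.12276251 0.24292017] 0.07521358477127271 need mm [  0.1  -0.2 -18.6] yaw 0.29543525018892813 pins 0.305922098887226
0.0025 holes under [0.61846232 0.19511639 0.24377425] [0.64067769 0.12215583 0.24042017] 0.07634144709438717 need mm [  0.6  -0.1 -16.1] yaw 0.29556607737607354 pins 0.305922098887226
0.004 holes under [0.6180624  0.19539867 0.24227425] [0.64048073 0.12179182 0.23892017] 0.07701818066294236 need mm [  0.9  -0.1 -14.6] yaw 0.29564273092173954 pins 0.305922098887226
model [0.61978924 0.19544933 0.24627425] [0.64205472 0.12286146 0.24292017]
```

>>> step_arm --increments '[{"x":0.01,"y":-0.03,"z":0.2,"roll":-0.05,"jaw":5},{"x":0.005,"y":-0.02,"z":0.2,"roll":0,"jaw":5},{"x":0,"y":0,"z":0,"roll":0,"jaw":5}]'

```text
t: 15.48
tcp_pos: [0.5757, 0.1411, 0.2382]
tool_rot: [3.067, 0.028, -1.267]
contact_force: [-0.2, -0.2, -2.5]
gripper_width: 0.0159
```

Run:
```python
from h import *
hang((.631,.1587))
m=viewer.camera_model("wrist");crop(viewer.capture("wrist")[:,:,::-1],220,30,420,200,3.9,"pics/w13.png")
w=cv2.imread("pics/w13.png"); crop(w,80,415,200,540,6,"pics/a.png");crop(w,570,415,690,540,6,"pics/b.png")
a=np.hstack([cv2.resize(cv2.imread("pics/"+n),(390,390)) for n in("a.png","b.png")]);cv2.imwrite("pics/ab.png",a)
```

```text
t 15.48 tcp [0.5757 0.1411 0.2382] rpy [ 3.067  0.028 -1.267] F [-0.2 -0.2 -2.5] M [-0.03 -0.1   0.02] w 0.0159
caddy rpy [0.045 0.075 0.308] hole z L,R 0.2302 0.2268 world d mm [-1.8 -1.   0. ] tool units [0.012 0.05  0.003] roll 0.02
```

View pics/ab.png

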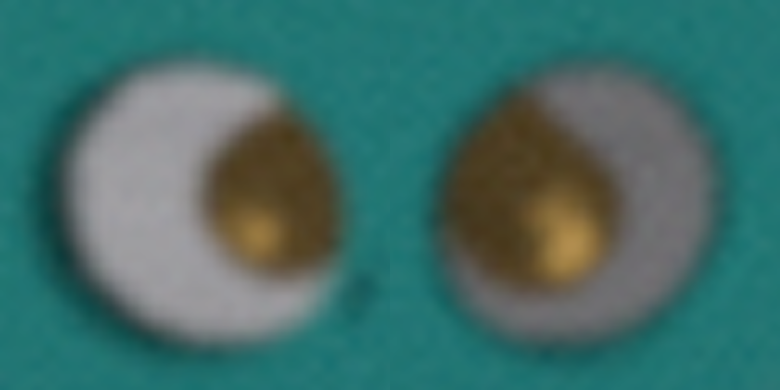

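>>> step_arm --increments '[{"x":0.025,"y":0.055,"z":0,"roll":0,"jaw":5},{"x":0,"y":0,"z":0.1,"roll":0,"jaw":5},{"x":0,"y":0,"z":0,"roll":0,"jaw":5}]'

```text
t: 15.78
tcp_pos: [0.5739, 0.1395, 0.2348]
tool_rot: [3.068, 0.028, -1.267]
contact_force: [-0.4, -0.0, -3.8]
gripper_width: 0.0162
```

```bash
cat > look.py <<'E'
from h import *
import sys
hang((.631,.1587))
m=viewer.camera_model("wrist");crop(viewer.capture("wrist")[:,:,::-1],220,30,420,200,3.9,f"pics/{sys.argv[1]}.png")
w=cv2.imread(f"pics/{sys.argv[1]}.png"); crop(w,80,415,200,540,6,"pics/a.png");crop(w,570,415,690,540,6,"pics/b.png")
a=np.hstack([cv2.resize(cv2.imread("pics/"+n),(390,390)) for n in("a.png","b.png")]);cv2.imwrite(f"pics/{sys.argv[1]}ab.png",a)
E
python3 look.py w14
```

```text
t 15.78 tcp [0.5739 0.1395 0.2348] rpy [ 3.068  0.028 -1.267] F [-0.4 -0.  -3.8] M [ 0.01 -0.15  0.  ] w 0.0162
caddy rpy [0.045 0.074 0.308] hole z L,R 0.2269 0.2235 world d mm [0.  0.5 0. ] tool units [-0.012 -0.005 -0.   ] roll 0.02
```

View pics/w14ab.png

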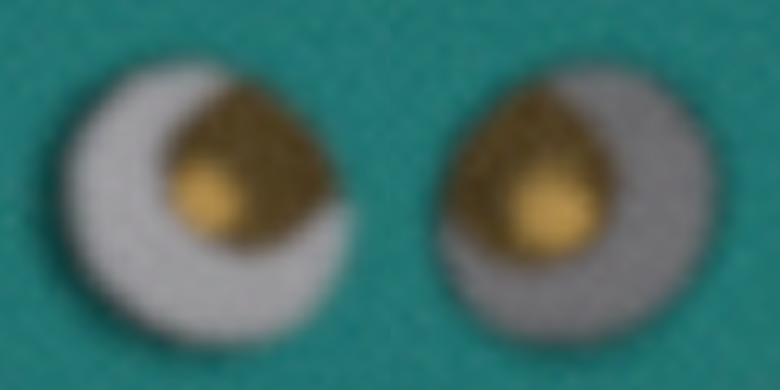

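>>> step_arm --increments '[{"x":-0.01,"y":-0.012,"z":0.15,"roll":0,"jaw":5},{"x":0.005,"y":-0.012,"z":0.15,"roll":0,"jaw":5},{"x":0,"y":0,"z":0,"roll":0,"jaw":5}]'

```text
t: 16.08
tcp_pos: [0.5746, 0.1402, 0.2228]
tool_rot: [3.07, 0.028, -1.267]
contact_force: [0.2, 1.1, -2.5]
gripper_width: 0.016
```

```bash
python3 look.py w15
```

```text
t 16.08 tcp [0.5746 0.1402 0.2228] rpy [ 3.07   0.028 -1.267] F [ 0.2  1.1 -2.5] M [ 0.04 -0.09  0.01] w 0.016
caddy rpy [0.044 0.072 0.307] hole z L,R 0.215 0.2116 world d mm [-0.6 -0.1  0. ] tool units [-0.002  0.016  0.001] roll 0.02
```

View pics/w15ab.png

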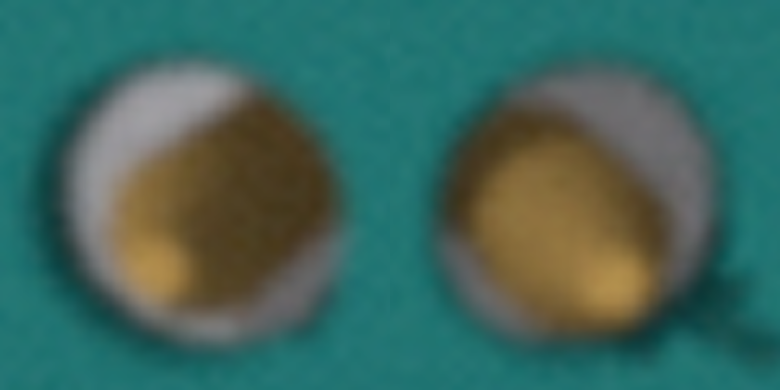

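>>> step_arm --increments '[{"x":0,"y":0.0,"z":0.12,"roll":0,"jaw":5},{"x":0,"y":0,"z":0.12,"roll":0,"jaw":5},{"x":0,"y":0,"z":0,"roll":0,"jaw":5}]'

```text
t: 16.38
tcp_pos: [0.5741, 0.1405, 0.2128]
tool_rot: [3.071, 0.028, -1.267]
contact_force: [-0.4, 0.2, -2.5]
gripper_width: 0.0157
```

```bash
python3 look.py w16
```

```text
t 16.38 tcp [0.5741 0.1405 0.2128] rpy [ 3.071  0.028 -1.267] F [-0.4  0.2 -2.5] M [ 0.02 -0.09 -0.02] w 0.0157
caddy rpy [0.044 0.071 0.307] hole z L,R 0.205 0.2016 world d mm [-0.2 -0.4  0. ] tool units [0.009 0.007 0.   ] roll 0.02
```

View pics/w16ab.png

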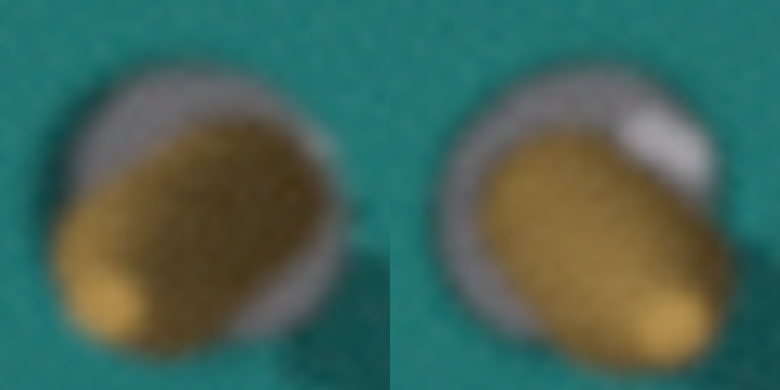

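>>> step_arm --increments '[{"x":0,"y":0,"z":0.1,"roll":0,"jaw":5},{"x":0,"y":0,"z":0.05,"roll":0,"jaw":5},{"x":0,"y":0,"z":0,"roll":0,"jaw":5}]'

```text
t: 16.68
tcp_pos: [0.5741, 0.1411, 0.2083]
tool_rot: [3.073, 0.028, -1.267]
contact_force: [-1.2, 0.2, 0.8]
gripper_width: 0.0157
```

```bash
python3 -c "
from h import *
hang((.631,.1587))"
```

```text
t 16.68 tcp [0.5741 0.1411 0.2083] rpy [ 3.073  0.028 -1.267] F [-1.2  0.2  0.8] M [-0.26  0.01 -0.04] w 0.0157
caddy rpy [0.044 0.069 0.307] hole z L,R 0.2007 0.1973 world d mm [-0.2 -1.   0. ] tool units [0.023 0.011 0.   ] roll 0.02
```

>>> step_arm --increments '[{"x":0,"y":0,"z":0.1,"roll":0,"jaw":5},{"x":0,"y":0,"z":0.1,"roll":0,"jaw":5},{"x":0,"y":0,"z":0,"roll":0,"jaw":5}]'

```text
t: 16.93
tcp_pos: [0.5739, 0.1413, 0.2057]
tool_rot: [3.076, 0.027, -1.266]
contact_force: [-0.7, 0.1, -3.0]
gripper_width: 0.0156
```

```bash
python3 look.py w17; python3 -c "
from h import *
crop(viewer.capture('side')[:,:,::-1],190,110,330,230,5,'pics/s17.png')"
```

```text
t 16.93 tcp [0.5739 0.1413 0.2057] rpy [ 3.076  0.027 -1.266] F [-0.7  0.1 -3. ] M [-0.04 -0.03 -0.03] w 0.0156
caddy rpy [0.043 0.066 0.308] hole z L,R 0.1982 0.1949 world d mm [-0.1 -1.2  0. ] tool units [ 0.028  0.011 -0.   ] roll 0.02
```

View pics/s17.png

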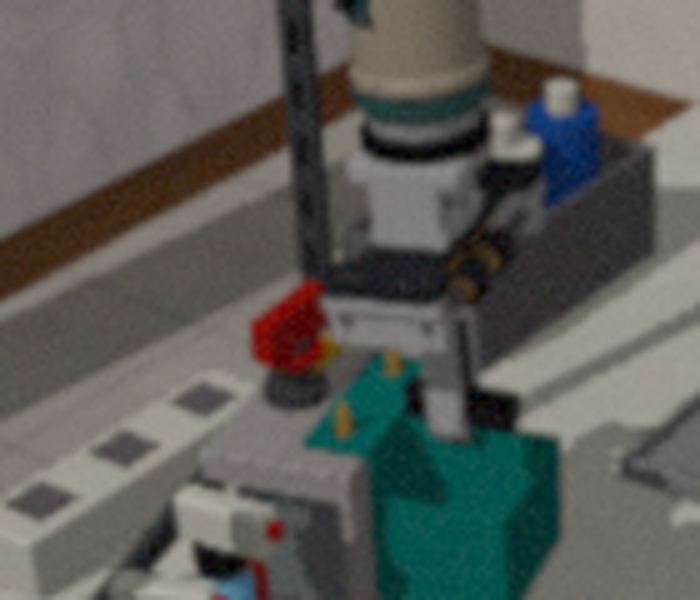

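View pics/w17.png

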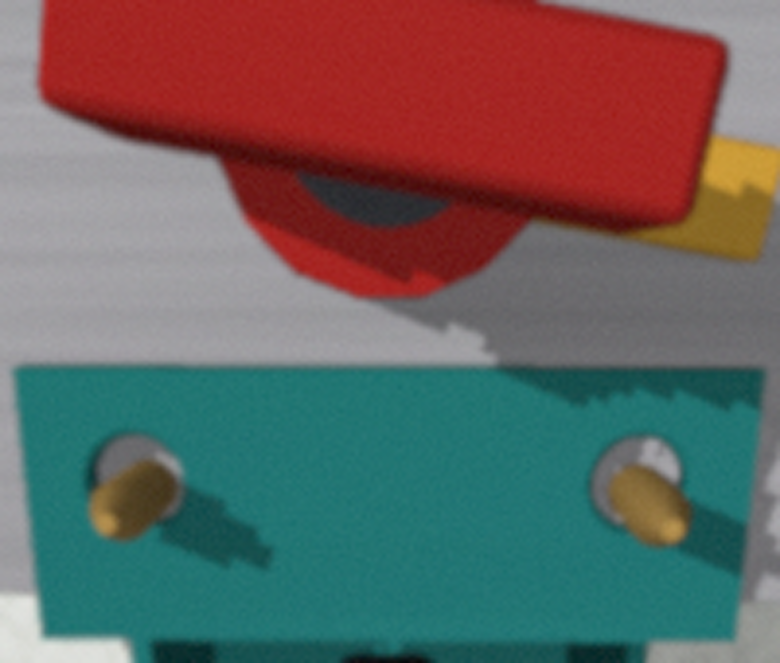

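>>> step_arm --increments '[{"x":0,"y":0,"z":0.1,"roll":0,"jaw":5},{"x":0,"y":0,"z":0.1,"roll":0,"jaw":5},{"x":0,"y":0,"z":0,"roll":0,"jaw":5}]'

```text
t: 17.28
tcp_pos: [0.5743, 0.1415, 0.2059]
tool_rot: [3.081, 0.025, -1.266]
contact_force: [-0.7, 0.1, -4.3]
gripper_width: 0.0159
```

```bash
python3 look.py w18; python3 -c "
from h import *
crop(viewer.capture('side')[:,:,::-1],190,110,330,230,5,'pics/s18.png')"
```

```text
t 17.28 tcp [0.5743 0.1415 0.2059] rpy [ 3.081  0.025 -1.266] F [-0.7  0.1 -4.3] M [-0.06  0.14 -0.02] w 0.0159
caddy rpy [0.041 0.061 0.308] hole z L,R 0.1986 0.1955 world d mm [-0.5 -1.5  0. ] tool units [0.032 0.022 0.001] roll 0.02
```

View pics/s18.png

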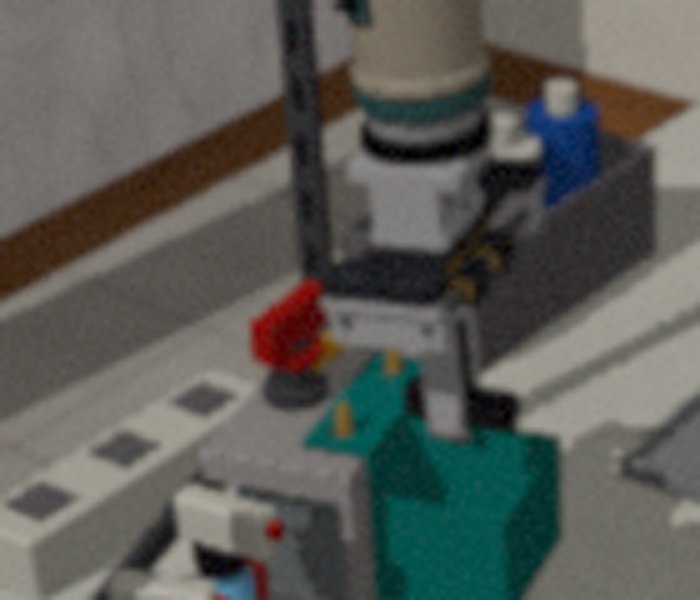

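View pics/w18.png

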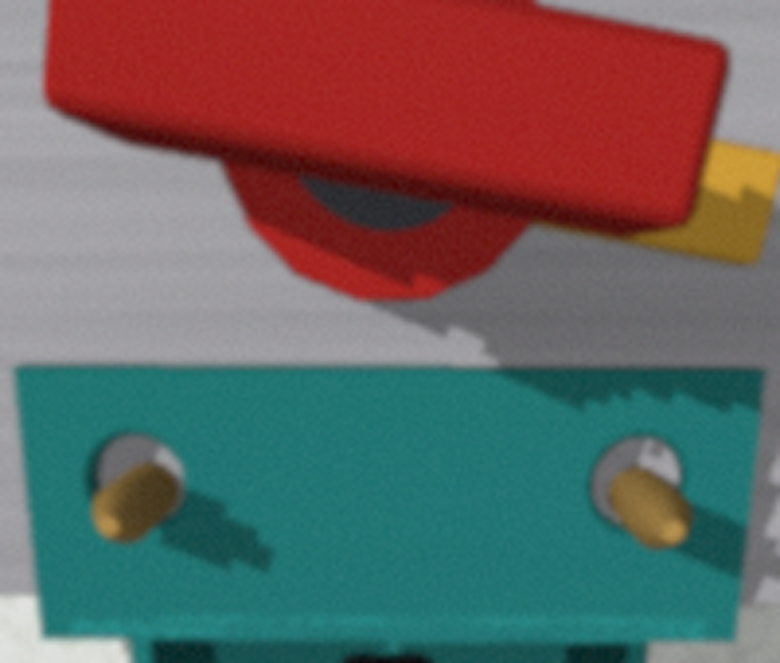

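>>> step_arm --increments '[{"x":0,"y":0,"z":0,"roll":0,"jaw":5},{"x":0,"y":0,"z":0,"roll":0,"jaw":5}]' --force 4

```text
t: 17.55
tcp_pos: [0.5744, 0.1419, 0.2046]
tool_rot: [3.08, 0.026, -1.266]
contact_force: [-1.9, -0.2, 5.1]
gripper_width: 0.0164
```

>>> step_arm --increments '[{"x":0,"y":0,"z":0,"roll":0,"jaw":20},{"x":0,"y":0,"z":0,"roll":0,"jaw":40},{"x":0,"y":0,"z":0,"roll":0,"jaw":45},{"x":0,"y":0,"z":0,"roll":0,"jaw":45}]'

```text
t: 17.88
tcp_pos: [0.575, 0.142, 0.2023]
tool_rot: [3.08, 0.027, -1.266]
contact_force: [0.1, -0.1, 0.2]
gripper_width: 0.0367
```

```bash
python3 look.py w19; python3 -c "
from h import *
crop(viewer.capture('side')[:,:,::-1],190,110,330,230,5,'pics/s19.png')"
```

```text
t 17.88 tcp [0.575  0.142  0.2023] rpy [ 3.08   0.027 -1.266] F [ 0.1 -0.1  0.2] M [ 0.01 -0.08  0.02] w 0.0367
caddy rpy [0.043 0.062 0.308] hole z L,R 0.1949 0.1917 world d mm [-1.2 -2.   0. ] tool units [0.039 0.043 0.002] roll 0.02
```

View pics/s19.png

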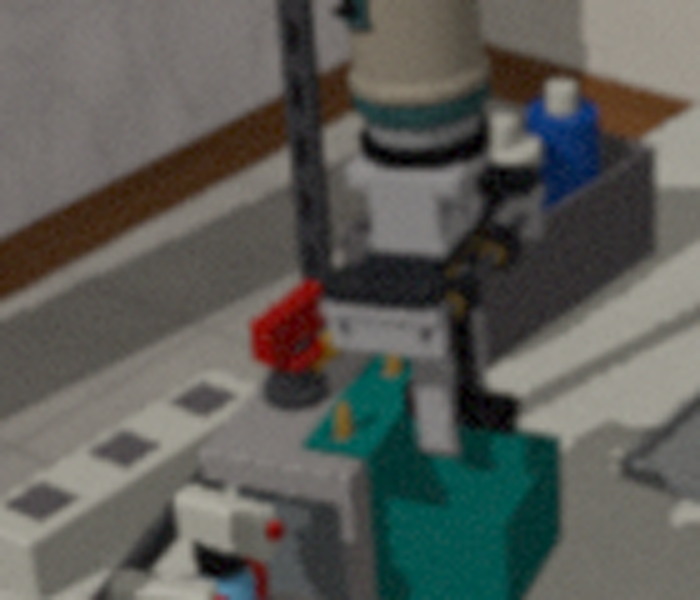

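View pics/w19.png

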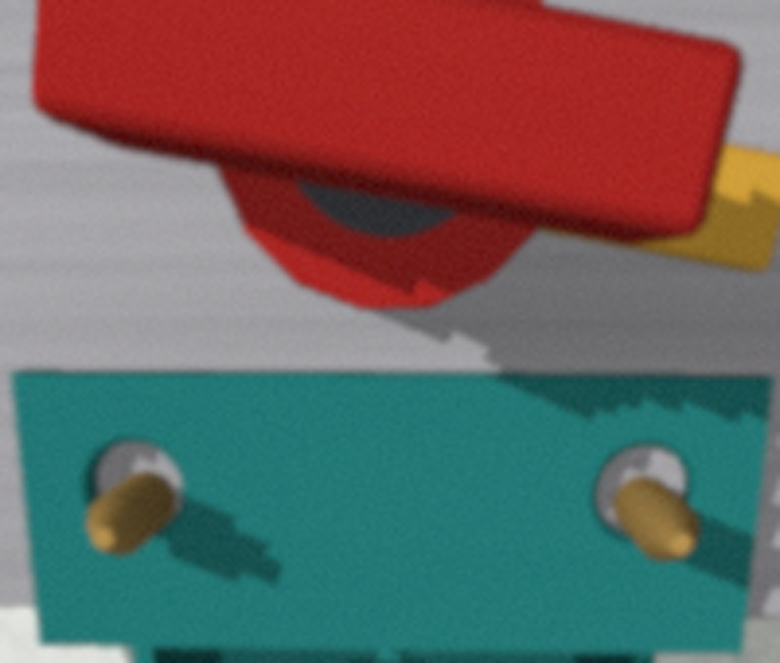

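>>> step_arm --increments '[{"x":0,"y":0,"z":0,"roll":0,"jaw":60},{"x":0,"y":0,"z":0,"roll":0,"jaw":60},{"x":0,"y":-0.01,"z":-0.2,"roll":0,"jaw":60},{"x":0,"y":0.02,"z":-0.4,"roll":0,"jaw":60},{"x":0,"y":0.03,"z":-0.6,"roll":0,"jaw":60},{"x":0,"y":0.04,"z":-0.8,"roll":0,"jaw":60},{"x":0,"y":0.04,"z":-0.8,"roll":0,"jaw":60},{"x":0,"y":0.04,"z":-0.8,"roll":0,"jaw":60},{"x":0,"y":0,"z":0,"roll":0,"jaw":60}]'

```text
t: 18.73
tcp_pos: [0.5777, 0.1389, 0.3539]
tool_rot: [3.076, 0.027, -1.265]
contact_force: [0.5, 0.6, 0.7]
gripper_width: 0.0602
```

Run:
```python
from h import *
goal(.6755,.1727,.335,.124)
m=viewer.camera_model("wrist");print(m["xyz"],m["orientation"]);cv2.imwrite("pics/w20.png",viewer.capture("wrist")[:,:,::-1])
```

```text
t 18.73 tcp [0.5777 0.1389 0.3539] rpy [ 3.076  0.027 -1.265] F [0.5 0.6 0.7] w 0.0602
units xyz [-0.06 -2.61  0.3 ] roll -11.58 world d mm [ 97.8  33.8 -18.9]
[0.66520999 0.16177524 0.51670712] [ 2.80339911  0.0290943  -1.26476003]
```

View pics/w20.png

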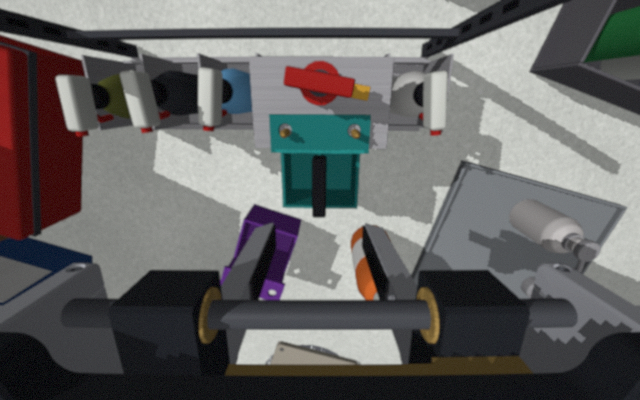

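Run:
```python
from h import *
w=cv2.imread("pics/w20.png"); crop(w,240,40,400,230,3.1,"pics/w20c.png")
m=viewer.camera_model("wrist")
hsv=cv2.cvtColor(w,cv2.COLOR_BGR2HSV)
red=(((hsv[...,0]<6)|(hsv[...,0]>174))&(hsv[...,1]>140)&(hsv[...,2]>120)).astype(np.uint8)
red[:50]=0;red[110:]=0;red[:,:275]=0;red[:,380:]=0
ys,xs=np.nonzero(red);print(len(xs),xs.min(),xs.max())
```

```text
1568 284 353
```

View pics/w20c.png

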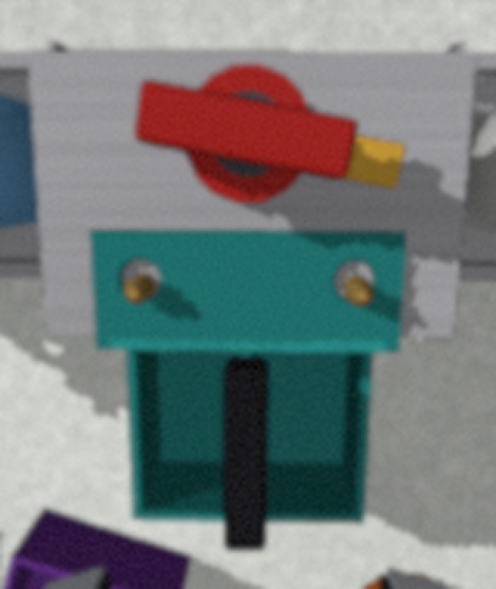

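Run:
```python
from h import *
m=viewer.camera_model("wrist")
P=lambda a,b,z:plane(m,240+(a+.5)/3.1-.5,40+(b+.5)/3.1-.5,z)
c=[P(*q,.264) for q in((143,82),(356,122),(350,178),(137,136))]
print("bar",np.mean(c,0),np.linalg.norm(c[0]-c[1]),np.linalg.norm(c[0]-c[3]),"tongue-side dir",[np.arctan2(*(c[i]-c[j])[1::-1]) for i,j in((0,1),(3,2))])
a,b=P(141,277,.205),P(356,281,.205);print("hole tops",a,b,np.linalg.norm(a-b))
pa,pb=P(136,290,.226),P(360,293,.226);print("pins",pa,pb,np.linalg.norm(pa-pb),"diff",(a-pa)*1000,(b-pb)*1000)
```

```text
bar [0.67465239 0.17186199 0.264     ] 0.05761442877729584 0.013555669552652286 tongue-side dir [np.float64(1.7030540916604253), np.float64(1.6929271179750747)]
hole tops [0.61996056 0.1952268  0.205     ] [0.6415842  0.12303994 0.205     ] 0.07535598322354885
pins [0.61845449 0.19341175 0.226     ] [0.63993161 0.12310958 0.226     ] 0.07350960363622783 diff [  1.50606685   1.81505301 -21.        ] [  1.65258869  -0.06963369 -21.        ]
```

>>> step_arm --increments '[{"x":0,"y":-0.4,"z":0,"roll":-0.4,"jaw":60},{"x":-0.05,"y":-0.4,"z":0,"roll":-0.8,"jaw":60},{"x":-0.1,"y":-0.4,"z":0,"roll":-0.9,"jaw":60},{"x":0,"y":0,"z":0,"roll":-0.9,"jaw":60},{"x":0,"y":0,"z":0,"roll":-0.9,"jaw":60},{"x":0,"y":0,"z":0,"roll":-0.9,"jaw":60},{"x":0,"y":0,"z":0,"roll":-0.9,"jaw":60},{"x":0,"y":0,"z":0,"roll":-0.9,"jaw":60},{"x":0,"y":0,"z":0,"roll":-0.9,"jaw":60},{"x":0,"y":0,"z":0,"roll":-0.9,"jaw":60},{"x":0,"y":0,"z":0,"roll":-0.9,"jaw":60},{"x":0,"y":0,"z":0,"roll":-0.9,"jaw":60},{"x":0,"y":0,"z":0,"roll":-0.5,"jaw":60},{"x":0,"y":0,"z":0,"roll":0,"jaw":60}]'

```text
t: 19.95
tcp_pos: [0.6141, 0.1601, 0.3372]
tool_rot: [-3.135, 0.093, 0.087]
contact_force: [-0.9, 0.1, 0.2]
gripper_width: 0.0604
```

Run:
```python
from h import *
goal(.6752,.1723,.25,.127)
```

```text
t 19.95 tcp [0.6141 0.1601 0.3372] rpy [-3.135  0.093  0.087] F [-0.9  0.1  0.2] w 0.0604
units xyz [ 1.74 -0.16  2.03] roll -0.33 world d mm [ 61.1  12.2 -87.2]
```

>>> step_arm --increments '[{"x":0.4,"y":-0.04,"z":-0.04,"roll":-0.3,"jaw":60},{"x":0.4,"y":-0.04,"z":-0.04,"roll":0,"jaw":60},{"x":0.4,"y":-0.04,"z":-0.04,"roll":0,"jaw":60},{"x":0.2,"y":-0.02,"z":0,"roll":0,"jaw":60},{"x":0,"y":0,"z":0,"roll":0,"jaw":60},{"x":0,"y":0,"z":0,"roll":0,"jaw":60}]'

```text
t: 20.45
tcp_pos: [0.6687, 0.1711, 0.3323]
tool_rot: [-3.136, 0.101, 0.115]
contact_force: [-0.2, -0.1, -0.2]
gripper_width: 0.0601
```

Run:
```python
from h import *
goal(.6752,.1723,.25,.127)
```

```text
t 20.45 tcp [0.6687 0.1711 0.3323] rpy [-3.136  0.101  0.115] F [-0.2 -0.1 -0.2] w 0.0601
units xyz [0.37 0.   2.03] roll -0.1 world d mm [  6.5   1.2 -82.3]
```

>>> step_arm --increments '[{"x":0.1,"y":0,"z":0.3,"roll":-0.1,"jaw":60},{"x":0.08,"y":0,"z":0.5,"roll":0,"jaw":60},{"x":0.08,"y":0,"z":0.5,"roll":0,"jaw":60},{"x":0.05,"y":0,"z":0.4,"roll":0,"jaw":60},{"x":0,"y":0,"z":0,"roll":0,"jaw":50},{"x":0,"y":0,"z":0,"roll":0,"jaw":40}]'

```text
t: 20.95
tcp_pos: [0.6709, 0.1715, 0.258]
tool_rot: [-3.136, 0.103, 0.129]
contact_force: [-0.3, -0.4, 0.3]
gripper_width: 0.0502
```

Run:
```python
from h import *
goal(.6747,.1723,.252,.127)
crop(viewer.capture("wrist")[:,:,::-1],160,100,480,340,2.4,"pics/w21.png")
```

```text
t 20.95 tcp [0.6709 0.1715 0.258 ] rpy [-3.136  0.103  0.129] F [-0.3 -0.4  0.3] w 0.0502
units xyz [ 0.11 -0.01  0.14] roll 0.01 world d mm [ 3.8  0.8 -6. ]
```

View pics/w21.png

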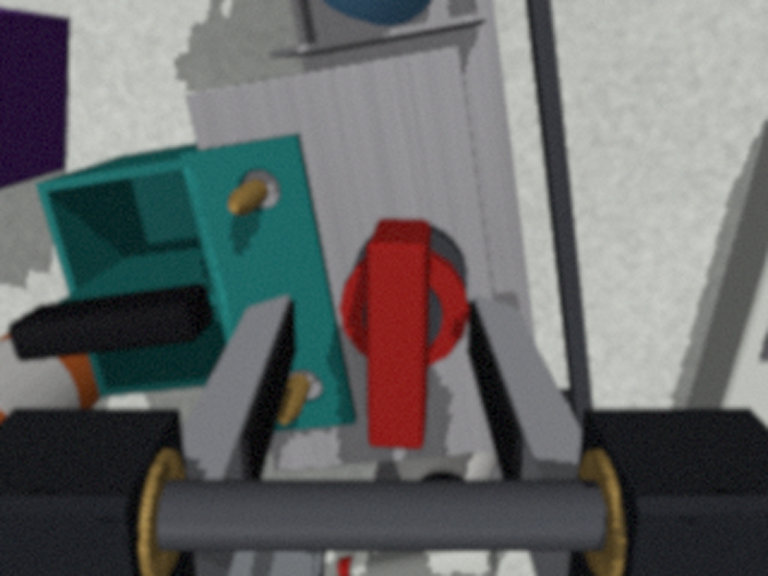

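>>> step_arm --increments '[{"x":0.1,"y":0,"z":0.13,"roll":0,"jaw":35},{"x":0,"y":0,"z":0,"roll":0,"jaw":25},{"x":0,"y":0,"z":0,"roll":0,"jaw":22}]' --force 8

```text
t: 21.25
tcp_pos: [0.6753, 0.1721, 0.2543]
tool_rot: [-3.135, 0.1, 0.128]
contact_force: [0.2, 0.3, 0.7]
gripper_width: 0.0263
```

Run:
```python
from h import *
goal(.6747,.1723,.252,.127)
```

```text
t 21.25 tcp [0.6753 0.1721 0.2543] rpy [-3.135  0.1    0.128] F [0.2 0.3 0.7] w 0.0263
units xyz [-0.01 -0.01  0.06] roll 0.01 world d mm [-0.6  0.2 -2.3]
```

>>> step_arm --increments '[{"x":0,"y":0,"z":0.04,"roll":0,"jaw":8},{"x":0,"y":0,"z":0,"roll":0,"jaw":8},{"x":0,"y":0,"z":0,"roll":0,"jaw":8},{"x":0,"y":0,"z":0,"roll":0,"jaw":8},{"x":0,"y":0,"z":0,"roll":0.5,"jaw":8},{"x":0,"y":0,"z":0,"roll":0.8,"jaw":8},{"x":0,"y":0,"z":0,"roll":0.8,"jaw":8}]' --force 10

```text
t: 21.83
tcp_pos: [0.6753, 0.1723, 0.2535]
tool_rot: [3.123, 0.097, -0.132]
contact_force: [-1.8, -1.2, -1.1]
gripper_width: 0.0174
```

Run:
```python
from h import *
goal(.6752,.1723,.252,-1.266);print(read_state()["moment"])
```

```text
t 21.83 tcp [0.6753 0.1723 0.2535] rpy [ 3.123  0.097 -0.132] F [-1.8 -1.2 -1.1] w 0.0174
units xyz [ 0.   -0.    0.04] roll 9.45 world d mm [-0.1 -0.  -1.5]
[-0.08398649 -0.12036819  0.06688325]
```

>>> step_arm --increments '[{"x":0,"y":0,"z":0,"roll":0.8,"jaw":8},{"x":0,"y":0,"z":0,"roll":0.8,"jaw":8},{"x":0,"y":0,"z":0,"roll":0.8,"jaw":8},{"x":0,"y":0,"z":0,"roll":0.8,"jaw":8},{"x":0,"y":0,"z":0,"roll":0.8,"jaw":8},{"x":0,"y":0,"z":0,"roll":0.8,"jaw":8},{"x":0,"y":0,"z":0,"roll":0.8,"jaw":8}]'

```text
t: 22.42
tcp_pos: [0.6753, 0.1722, 0.2536]
tool_rot: [3.064, 0.061, -0.839]
contact_force: [0.3, 0.3, -1.8]
gripper_width: 0.017
```

Run:
```python
from h import *
goal(.6752,.1723,.252,-1.266);print(read_state()["moment"])
```

```text
t 22.42 tcp [0.6753 0.1722 0.2536] rpy [ 3.064  0.061 -0.839] F [ 0.3  0.3 -1.8] w 0.017
units xyz [-0.   -0.    0.04] roll 3.56 world d mm [-0.1  0.1 -1.6]
[-0.09864202 -0.19340778 -0.03013947]
```

>>> step_arm --increments '[{"x":0,"y":0,"z":0,"roll":0.8,"jaw":8},{"x":0,"y":0,"z":0,"roll":0.8,"jaw":8},{"x":0,"y":0,"z":0,"roll":0.8,"jaw":8},{"x":0,"y":0,"z":0,"roll":0.8,"jaw":8},{"x":0,"y":0,"z":0,"roll":0.3,"jaw":8},{"x":0,"y":0,"z":0,"roll":0,"jaw":8},{"x":0,"y":0,"z":0,"roll":0,"jaw":8}]'

```text
t: 23.0
tcp_pos: [0.6751, 0.1721, 0.2538]
tool_rot: [3.046, 0.02, -1.281]
contact_force: [-0.1, -1.4, -1.8]
gripper_width: 0.016
```

Run:
```python
from h import *
goal(.6752,.1723,.252,-1.266);print(read_state()["moment"])
```

```text
t 23.0 tcp [0.6751 0.1721 0.2538] rpy [ 3.046  0.02  -1.281] F [-0.1 -1.4 -1.8] w 0.016
units xyz [-0.   -0.01  0.04] roll -0.13 world d mm [ 0.1  0.2 -1.8]
[-0.12050767 -0.28975533  0.12852397]
```

Locked angle reached. Release and lift straight up.

>>> step_arm --increments '[{"x":0,"y":0,"z":0,"roll":0,"jaw":50},{"x":0,"y":0,"z":0,"roll":0,"jaw":60},{"x":0,"y":0,"z":0,"roll":0,"jaw":60},{"x":0,"y":0,"z":0,"roll":0,"jaw":60},{"x":0,"y":0.02,"z":-0.3,"roll":0,"jaw":60},{"x":0,"y":0.05,"z":-0.6,"roll":0,"jaw":60},{"x":0,"y":0.05,"z":-0.6,"roll":0,"jaw":60},{"x":0,"y":0.05,"z":-0.6,"roll":0,"jaw":60},{"x":0,"y":0.05,"z":-0.6,"roll":0,"jaw":60},{"x":0,"y":0,"z":0,"roll":0,"jaw":60}]'

```text
t: 23.83
tcp_pos: [0.6767, 0.1708, 0.3662]
tool_rot: [3.044, 0.024, -1.276]
contact_force: [-0.0, -0.0, 0.2]
gripper_width: 0.0601
```

Run:
```python
from h import *
goal(.6752,.1723,.35,-1.266)
crop(viewer.capture("wrist")[:,:,::-1],200,60,440,260,3.2,"pics/w22.png")
crop(viewer.capture("side")[:,:,::-1],190,110,420,290,3.3,"pics/s22.png")
```

```text
t 23.83 tcp [0.6767 0.1708 0.3662] rpy [ 3.044  0.024 -1.276] F [-0.  -0.   0.2] w 0.0601
units xyz [-0.04 -0.01  0.41] roll -0.09 world d mm [ -1.5   1.5 -16.2]
```

View pics/w22.png

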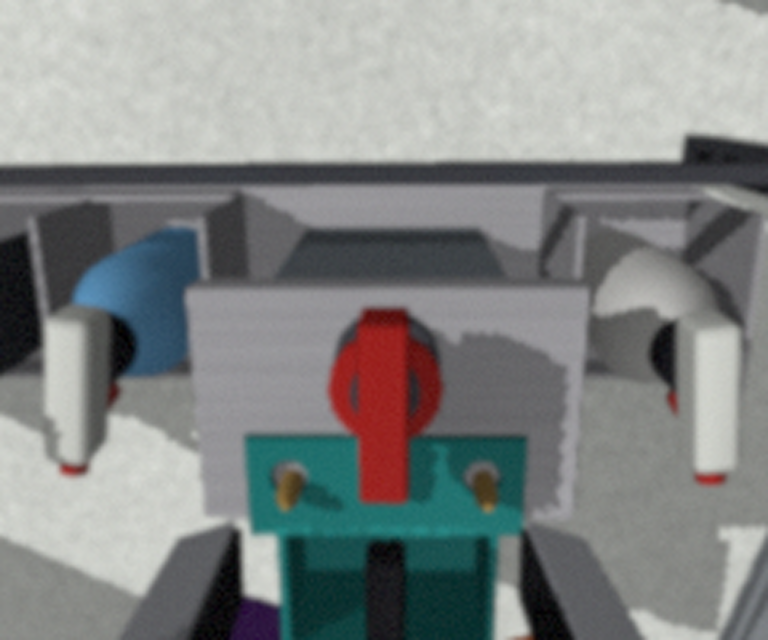

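View pics/s22.png

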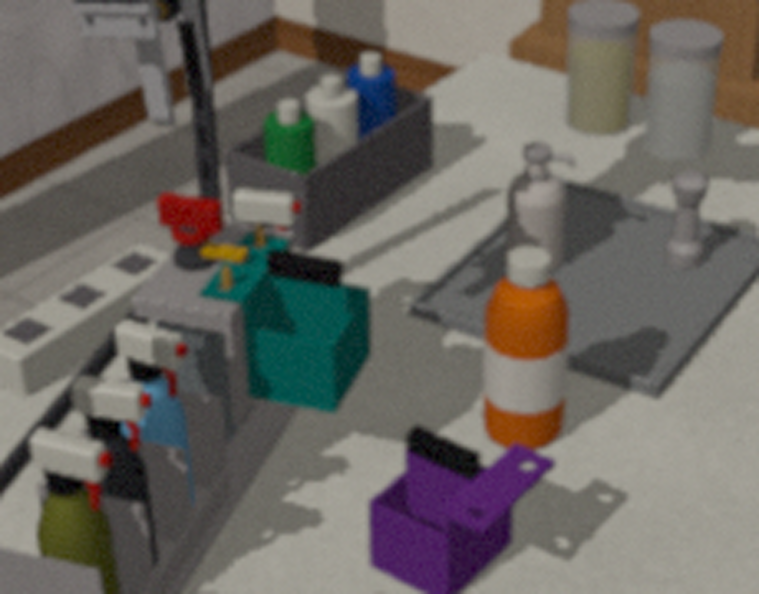

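Run:
```python
from h import *
print(ctrl.close_job())
```

```text
the job is handed in; nothing more can be done
None
```

The job is handed in at about 24 s. In the last pictures the caddy hangs on both pins and the knob is locked; `close_job` gives no verdict.

**What I did**
- Turned the knob about 1.39 rad anticlockwise. The side and wrist pictures showed the tongue clear of the hanging place.
- Took the larger teal caddy from the tray by its handle, not the purple one or the small teal one. I carried it over the canister, threaded both pins by looking through the holes with the wrist camera, lowered it until the flange sat on the ledge, and released it.
- Turned the knob back clockwise to the locked angle and released it. I then lifted the open gripper about 110 mm clear.

**Last checks**
- **Holes and pins:** before locking, each hole centre measured about 2.4 mm or less from its pin. After locking I checked by eye only: both pins stand through the flange and the caddy looks upright.
- **Lock:** the red bar lies along the rack's x with the yellow tongue over the flange. The tool's yaw at release matched the locked angle to about 0.02 rad.
- **Bystanders:** the dispenser, nozzle, canister and bottles in the last views look unmoved by eye.
- **Contact:** contact force was about 0.2 N at the end, with the gripper clear of everything.

**What disagreed**
- **Drift while carrying:** the tool sank about 50 mm and ended up leaning about 0.09 rad. I allowed for this when lowering the caddy, and the caddy sat level after release.
- **Flange height:** the wrist camera put the flange 2–3 mm lower in the hand than my grasp model did. I allowed for that too.
- **Pin spacing:** the last pin spacing came out as 73.5 mm instead of 76 mm, so that final measurement is only good to 2–3 mm.

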